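# Sieve the small glass beads out of the large ones

## Task

Take the loaded bead sieve by its handle, carry it level from the slab to the catch tray and set it down with its skirt between the rails. Keep hold of it and shake it side to side along the rails, always riding on them, with a light hand and without leaning on it or knocking the ends, until all six small beads have dropped into the tray. Then let go, leaving the sieve resting on the tray with the three large beads still in it, and do not disturb the other things on the bench.

Things in the scene. Friction and masses are not known exactly. Their poses are not given: they have to be found in the camera images.
- tray: catch tray: steel pan, 251 x 127 mm inside, on a soft dark mat 270 x 160 mm, 15 mm thick. Origin: on the table under the mat's middle; x across the tray, y along its length (the way to shake), z up. The pan has sunk into the mat, by up to 5 mm more or less than usual, and slopes along y by up to 45 mm per metre, either end low, new every time: this reading is the mat's and does not show it.
- rails (a point): point of the mat's frame 66 mm above the table, where the middle between the rail tops would be with usual sinking; the true rails pass within 5 mm above or below it and slope along y. Rails: the pan's long rims, 8 mm round, centred 67.5 mm either side, 39 mm above the pan's inner floor; the end rims, 125 mm from the middle, are as high. The pan gives no further under load.
- sieve: hand sieve, stainless, 0.32 to 0.5 kg empty: frame 121 mm (x) by 151 mm (y) outside, 3 mm walls 41 mm high, open on top. Origin: centre of its underside (skirt's lower edge); x along the handle, y the way to shake, z up. Starts on the round slab. Riding on the rails, handle across the tray, its origin is 8 mm below the rail tops (it may be turned end for end).
- flanges (a point): point of the sieve 8 mm above its origin, level with the underside of its two flanges, which slide on the rails: 14 mm wide strips sticking out along the sides x = -60.5 and +60.5 mm. The 8 mm of skirt below drops between the rails with 3 mm play each side in x, and can slide 50 mm each way in y before it meets the tray's ends.
- floor (a point): middle of the top of the sieve's punched floor, 11 mm above its origin; 25 mm square holes in staggered rows. Polished: standing beads keep their place if carried gently and begin to slide at about 1.7 to 2.6 m/s2 (or a tilt of 0.17 rad); brisk strokes of some 70 mm carry them over the holes.
- sieve_grip (a point): centre of the sieve's handle: a round wooden grip, 16 mm thick and 76 mm long, along the sieve's x, 100 mm above the sieve's origin, over its middle; steel wires carry it from both ends down to the frame. Axes as the sieve's. Beads and walls below reach at most 41 mm above the sieve's origin.
- small1_c (a point): centre of a small glass barrel bead, 19 mm across and 14 mm high, 11 g; it starts standing on the sieve's floor between the holes
- small2_c (a point): centre of a small glass barrel bead, 19 mm across and 14 mm high, 11 g; it starts standing on the sieve's floor between the holes
- small3_c (a point): centre of a small glass barrel bead, 19 mm across and 14 mm high, 11 g; it starts standing on the sieve's floor between the holes
- small4_c (a point): centre of a small glass barrel bead, 19 mm across and 14 mm high, 11 g; it starts standing on the sieve's floor between the holes
- small5_c (a point): centre of a small glass barrel bead, 19 mm across and 14 mm high, 11 g; it starts standing on the sieve's floor between the holes
- small6_c (a point): centre of a small glass barrel bead, 19 mm across and 14 mm high, 11 g; it starts standing on the sieve's floor between the holes
- large1_c (a point): centre of a large glass barrel bead, 34 mm across and 24 mm high, 52 g; it starts standing on the sieve's floor; too big for the holes
- large2_c (a point): centre of a large glass barrel bead, 34 mm across and 24 mm high, 52 g; it starts standing on the sieve's floor; too big for the holes
- large3_c (a point): centre of a large glass barrel bead, 34 mm across and 24 mm high, 52 g; it starts standing on the sieve's floor; too big for the holes
- slab: round dark steel slab, 210 mm across, 22 mm high, fixed; origin at the centre of its underside
- paddle: bystander: graphite paddle with a wooden handle, 220 mm long, 18 mm high, lying between slab and tray; origin near its middle, x towards the blade
- pot: bystander: white pot with a wooden lid, 62 mm across, 69 mm high; origin at the centre of its underside
- coaster: bystander: glass disc, 72 mm across, 9 mm high; origin at the centre of its underside
- tweezers: bystander: steel tweezers, 140 mm long, 10 mm high; origin at the middle
Not all that is in view belongs to the job. Leave any yellow look-alike of the part that bears large3_c alone. What is shaped like the sieve but red is not meant.

How it is judged:
By the outcome, as a careful person would: the job done as asked, in the order asked, and still so for the second after the job is handed in, with the robot touching nothing.
It also fails if it takes over 67 s, if anything falls off the work surface, if the arm or the gripper's body presses on something with over 40 N, if the wrist force passes 120 N, or if a joint passes its speed limit or range.

## Robot

A 6-joint arm with a two-finger parallel gripper is mounted at the origin on the work surface. World frame = base frame: x ahead of the robot, y to its left, z up, the work surface at z = 0. Lengths are in m, angles in rad, forces in N, time in s.
With the tool pointing down it reaches from about 0.425 to 0.95 m from the base axis. Payload 3.5 kg.
Tool frame: the origin (TCP) lies midway between the tips of the shut fingers; the grasp point (between the pads) lies 19 mm behind it; z points along the fingers, y is the line along which they close (so a half turn about z gives the same grasp; the last joint's range is limited). The gripper opens to 85 mm and grips with 20 to 120 N. Pads are 22 mm wide; open, the fingers measure 114 mm over their backs; the gripper's body (76 mm by 85 mm) begins 54 mm behind the grasp point. The pads swing forward as they close: fully open they stand 13 mm farther back than shut.
Start: joints at [-1.286, 0.286, 1.577, -0, 1.279, -0.15], TCP at [0.284, -0.612, 0.231] pointing down, gripper open.
Joint ranges: [-2.77, 2.77], [-0.9, 2.22], [0.21, 2.48], [-1.53, 4.67], [0.24, 2.81], [-2.84, 2.84]. Speed limits (rad/s): [2.79, 2.79, 3.14, 3.14, 3.14, 3.14].

## Interface

Orientations are given as a unit quaternion [w, x, y, z].
In Python, from station import robot, eyes gives the robot as it stands.
- The arm moves only by the tool move_arm, never from a script. Its argument "motion" is a list of rows, each an object with "claw": the finger opening in m, from 0 to 0.0854; "dp": the shift along the tool's x, y, z in m, a list of three; "angular": the turn, a rotation vector about the tool's x, y, z in rad, a list of three. In form: [{"claw": claw, "dp": [tx, ty, tz], "angular": [rx, ry, rz]}, ...]. A call has 1 to 8 rows; each row shifts and turns the commanded pose from where the row before left it, along the tool's axes as they then stand; what a row does not reach is not made up. A row lasts 1/10 s, in which the tool goes at most 50 mm and 8.59 degrees, less where a joint would pass 70% of its speed; a pose out of reach is approached as far as the arm can. A call is refused whole if a number of a shift passes 0.05 or a number of a turn 0.15, either way. A call with a gripper value outside its range is refused whole. The fingers move at their own pace and stop on an object; "force" is the grip in N (left out, the last holds). Time passes only in rows, so rows that do not move let the fingers close. It gives the time, the measured TCP pose, the force, the opening and the grip force at its end, in the units of the state.
- robot.read_state(): the state, without advancing time (a new reading comes with each control period).
- eyes.camera(name): name is "scene" or "top" or "wrist"; returns a dict with "image" (480x640x3 uint8, red, green, blue), "fx", "fy", "cx", "cy" (pixels), "k1" (the pictures are not rectified: a ray, as slopes to the right and down, at radius r is drawn at 1 + k1 r^2 times it, then the intrinsics apply), "origin" and "rotation" of the camera in the world; the wrist camera has in their place "T_tool_cam" (4x4, takes a point from camera to tool coordinates, whose origin is the TCP and whose axes are the flange's). Camera axes: x right, y up, looking along -z (the intrinsics and any distortion apply to the point x, -y, -z); pixel columns grow to the right and rows downward; lengths in m; the calibration is good to about 2 mm. A picture is of the moment at which its call begins: read the wrist's pose just before it. There is no depth.
- robot.job_done(): hands the job in; it is judged then, once.
The state is a dict: "t": time; "joints": joint angles; "qd": joint speeds; "joint_torque": joint torques, N m; "tool_pos": TCP position; "eef_rot": TCP orientation; "contact_force": force on the tool from outside, world axes, zero at the start; "wrist_torque": the same for the moment, N m; "grip_width": opening from 0.0 (shut) to 1.0 (fully open); "grasp_force": force on a finger pad.
Only numpy, scipy, OpenCV 4.12 (cv2) and the standard library are available. Lean on these libraries where they do the work, as an engineer would, in place of code of your own. Each camera call takes 0.05 s, during which the arm holds its last target. There are 200 camera calls.

## Working session

There is one attempt and no reset: what is moved stays moved. The work goes in short steps, Python scripts to look and compute and a tool call to move; the robot and the scene stay as the last step left them, time stands still between calls to the robot, and variables do not carry over. Pictures are saved under pics/ and viewed, at most 10 in all, crops included, and the job is handed in when it is done.

Besides the shell and the picture viewer there is one more tool, called after "Call:" as name(argument=value, ...), one argument or row to a line, values as JSON. move_arm: Moves the arm, as the interface text tells. Its arguments: {"type":"object","properties":{"motion":{"type":"array","items":{"type":"object","properties":{"claw":{"type":"number"},"dp":{"type":"array","items":{"type":"number"}},"angular":{"type":"array","items":{"type":"number"}}}}},"force":{"type":"number"}},"required":["motion"]}

```bash
mkdir -p pics; ls; python3 - <<'E'
from station import robot, eyes
import cv2
for n in ("scene","top"):
    c=eyes.camera(n); cv2.imwrite(f"pics/{n}0.png",c["image"][:,:,::-1])
    print(n,{k:v for k,v in c.items() if k!="image"})
print(robot.read_state())
E
```

```text
pics
scene {'fx': 447.8183220911044, 'fy': 447.8183220911044, 'cx': 319.8239110490835, 'cy': 240.70011632447375, 'k1': 0.0379635162075365, 'origin': array([0.86163571, 0.09582773, 0.81869462]), 'rotation': array([0.67022872, 0.17923681, 0.17645217, 0.6982351 ])}
top {'fx': 508.0847378999545, 'fy': 508.0847378999545, 'cx': 318.16350053712466, 'cy': 236.24362321242205, 'k1': -0.059745492847819534, 'origin': array([0.32638869, 0.06779745, 1.2483336 ]), 'rotation': array([ 0.71125616,  0.04714726, -0.03095675, -0.70066646])}
{'t': 0.1, 'joints': array([-1.28601586e+00,  2.87073587e-01,  1.57803112e+00,  7.23521948e-06,
        1.27860497e+00, -1.50020258e-01]), 'qd': array([-0.00052569, -0.0017663 , -0.00369547,  0.00138187,  0.00064205,
        0.00107727]), 'joint_torque': array([ 1.59077466e-03, -4.07293439e+01, -2.93699312e+01, -1.06765951e-04,
        3.40567443e-03,  9.84590649e-07]), 'tool_pos': array([ 0.28417722, -0.61160978,  0.23008755]), 'eef_rot': array([-1.05633971e-03,  9.76461148e-01,  2.15690767e-01, -6.78131421e-05]), 'contact_force': array([-0.26117585, -0.66070321, -0.34532111]), 'wrist_torque': array([ 0.0099018 , -0.03960354,  0.00248301]), 'grasp_force': 0.0, 'grip_width': 0.9988591372949088}
```

View pics/scene0.png

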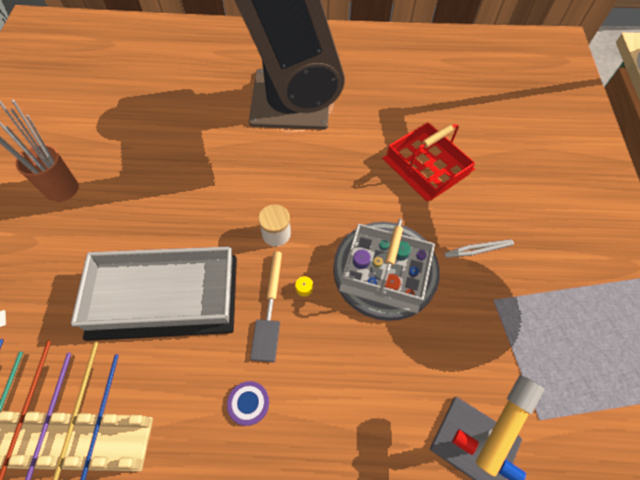

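View pics/top0.png

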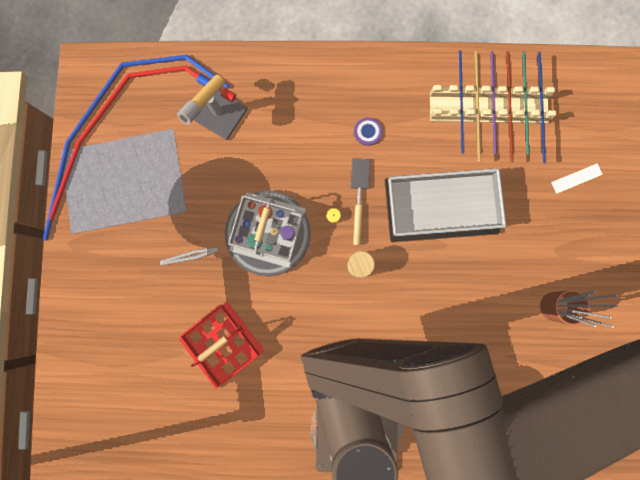

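The scene view shows the sieve on the slab (about 388,268), the tray at (157,290), the paddle at (268,305), and a yellow bead at (304,286). The top view shows the sieve at (266,230), handle from (266,207) to (260,250), and the tray at (446,204). The red sieve is the decoy.

```bash
cat > h.py <<'E'
import numpy as np, cv2
from scipy.spatial.transform import Rotation as R
def rot(q): return R.from_quat(np.r_[q[1:],q[0]]).as_matrix()
def pose(c,st=None):
    if "T_tool_cam" in c:
        T=np.eye(4);T[:3,:3]=rot(st["eef_rot"]);T[:3,3]=st["tool_pos"];T=T@c["T_tool_cam"]
        return T[:3,:3],T[:3,3]
    return rot(c["rotation"]),np.array(c["origin"])
def proj(c,P,st=None):
    M,o=pose(c,st); p=(np.atleast_2d(P)-o)@M; s=np.c_[p[:,0],-p[:,1]]/-p[:,2:]
    s=s*(1+c["k1"]*(s**2).sum(1,keepdims=True))
    return s*[c["fx"],c["fy"]]+[c["cx"],c["cy"]]
def ray(c,uv,st=None):
    M,o=pose(c,st); d=(np.atleast_2d(uv)-[c["cx"],c["cy"]])/[c["fx"],c["fy"]]; s=d.copy()
    for _ in range(9): s=d/(1+c["k1"]*(s**2).sum(1,keepdims=True))
    return o,np.c_[s[:,0],-s[:,1],-np.ones(len(s))]@M.T
def onz(c,uv,z,st=None):
    o,d=ray(c,uv,st); return o+d*((z-o[2])/d[:,2:])
E
python3 - <<'E'
import cv2,numpy as np,pickle
from station import robot, eyes
cs={n:eyes.camera(n) for n in("scene","top")}
pickle.dump(cs,open("cs.pkl","wb"))
def crop(n,x,y,w,h): return cv2.resize(cs[n]["image"][y:y+h,x:x+w,::-1],(400,300),interpolation=cv2.INTER_CUBIC)
a=np.vstack([np.hstack([crop("top",215,187,120,90),crop("top",376,152,140,105)]),np.hstack([crop("scene",320,210,140,105),crop("scene",60,225,200,150)])])
cv2.imwrite("pics/comp.png",a)
E
```

```text
(no output)
```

View pics/comp.png

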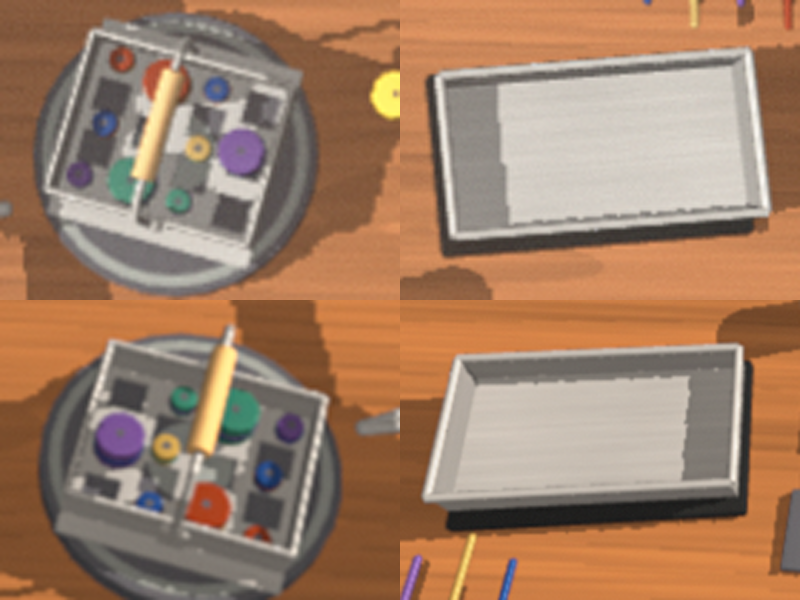

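```bash
python3 - <<'E'
import numpy as np,pickle
from h import *
from scipy.optimize import least_squares
cs=pickle.load(open("cs.pkl","rb"))
A=lambda p,x,y,s:np.array(p)/s+[x,y]
st=A([(173,70),(143,180),(94,32),(290,90),(250,247),(48,190)],215,187,10/3)
ss=A([(228,48),(203,152),(112,43),(327,100),(297,255),(72,190)],320,210,400/140)
hs=[(.038,0,.1),(-.038,0,.1)]; fr=[(.0605,.0755,.041),(.0605,-.0755,.041),(-.0605,-.0755,.041),(-.0605,.0755,.041)]
Pt=np.array(hs+fr); 
# scene view: handle upper end = robot side (-x); corners in scene: rotated half turn
Ps=np.array([hs[1],hs[0]]+[fr[2],fr[3],fr[0],fr[1]])
def T(p,P): 
    c,s=np.cos(p[2]),np.sin(p[2]); return P@np.array([[c,s,0],[-s,c,0],[0,0,1]])+[p[0],p[1],p[3]]
def f(p):
    q=[*p,.022]; return np.r_[(proj(cs["top"],T(q,Pt))-st),(proj(cs["scene"],T(q,Ps))-ss)].ravel()
r=least_squares(f,[.35,.2,0.2],loss="soft_l1");print("sieve",r.x);print(f(r.x).reshape(-1,2).round(1).tolist())
tt=A([(36,75),(348,50),(368,213),(50,238)],376,152,400/140)
ts=A([(58,48),(342,47),(337,197),(25,199)],60,225,2)
k=np.array([(.0715,.129,0),(.0715,-.129,0),(-.0715,-.129,0),(-.0715,.129,0)])
def g(p):
    def B(i): K=k[i].copy(); K[:,2]=p[4]*K[:,1]; return T(p[:4],K)
    return np.r_[(proj(cs["top"],B([0,1,2,3]))-tt),(proj(cs["scene"],B([2,3,0,1]))-ts)].ravel()
r=least_squares(g,[.4,-.25,0,.066,0],loss="soft_l1");print("tray",r.x);print(g(r.x).reshape(-1,2).round(1).tolist())
for n,uv in(("yellow",(333,215)),("pot",(361,264)),("pad0",(361,160)),("pad1",(358,243))): print(n,onz(cs["top"],uv,.02 if n!="pot" else .069))
E
```

```text
sieve [ 0.47560851  0.22347816 -0.25416319]
[[-1.2, 0.5], [-1.7, -0.1], [-2.2, -1.2], [-0.0, -2.1], [-2.0, 0.1], [-2.8, 0.1], [-1.0, 0.4], [-1.2, -0.1], [-0.6, -1.6], [0.1, -1.8], [-0.6, 0.2], [-2.7, 0.4]]
tray [ 0.54299282 -0.20348689  0.08579308  0.05861398 -0.08303306]
[[-0.8, -0.5], [-0.8, -1.3], [-1.0, 1.3], [-0.6, 1.4], [-0.1, 0.9], [-0.1, 1.6], [-1.6, -2.5], [-1.0, -0.5]]
yellow [[0.51521551 0.06167201 0.02      ]]
pot [[ 0.39368503 -0.0044915   0.069     ]]
pad0 [[ 0.65373136 -0.00583988  0.02      ]]
pad1 [[4.47341237e-01 1.46880550e-04 2.00000000e-02]]
```

```bash
cat >> h.py <<'E'
def plan(st,pos,yaw,n,soft=True,full=True):
    """rows taking the tool from st to pos, tool x at yaw, pointing down"""
    Rc=R.from_matrix(rot(st["eef_rot"])); Rt=R.from_euler("z",yaw)*R.from_euler("x",np.pi)
    rv=(Rc.inv()*Rt).as_rotvec(); s=np.linspace(0,1,n+1)
    if soft: s=10*s**3-15*s**4+6*s**5
    d=np.array(pos)-st["tool_pos"]; M=Rc; out=[]
    for a in np.diff(s):
        out.append('{"dp":%s,"angular":%s}'%(M.inv().apply(d*a).round(4).tolist(),(rv*a).round(4).tolist())); M=M*R.from_rotvec((rv*a).round(4))
    return out
E
python3 - <<'E'
from station import robot, eyes
from h import *
c=eyes.camera("wrist");print(c["T_tool_cam"].round(4).tolist(),c["fx"],c["k1"])
s=robot.read_state();print("\n".join(plan(s,[.50,-.2,.36],-0.0,14)))
E
```

```text
[[-0.0006, 0.9606, 0.2781, 0.0708], [1.0, 0.0006, -0.0, -0.0006], [-0.0002, 0.2781, -0.9606, -0.142], [0.0, 0.0, 0.0, 1.0]] 386.04238879116815 0.011185178373780122
{"dp":[0.0012, -0.0009, -0.0004],"angular":[-0.0, 0.0, 0.0014]}
{"dp":[0.0074, -0.0057, -0.0026],"angular":[-0.0, 0.0, 0.0087]}
{"dp":[0.0169, -0.0132, -0.006],"angular":[-0.0001, 0.0, 0.0201]}
{"dp":[0.0271, -0.0221, -0.0097],"angular":[-0.0001, 0.0, 0.0327]}
{"dp":[0.0356, -0.0311, -0.0131],"angular":[-0.0001, 0.0, 0.0442]}
{"dp":[0.0409, -0.039, -0.0157],"angular":[-0.0001, 0.0, 0.0528]}
{"dp":[0.0422, -0.0446, -0.0171],"angular":[-0.0002, 0.0, 0.0574]}
{"dp":[0.0396, -0.047, -0.0171],"angular":[-0.0002, 0.0, 0.0574]}
{"dp":[0.0339, -0.0452, -0.0157],"angular":[-0.0001, 0.0, 0.0528]}
{"dp":[0.0263, -0.0393, -0.0131],"angular":[-0.0001, 0.0, 0.0442]}
{"dp":[0.0181, -0.0299, -0.0097],"angular":[-0.0001, 0.0, 0.0327]}
{"dp":[0.0105, -0.0187, -0.006],"angular":[-0.0001, 0.0, 0.0201]}
{"dp":[0.0044, -0.0082, -0.0026],"angular":[-0.0, 0.0, 0.0087]}
{"dp":[0.0007, -0.0013, -0.0004],"angular":[-0.0, 0.0, 0.0014]}
```

Call:
move_arm(
  motion=[
    {"claw": 0.085,"dp": [0.015,-0.012,-0.005],"angular": [0,0,0.02]},
    {"dp": [0.027,-0.022,-0.01],"angular": [0,0,0.035]},
    {"dp": [0.032,-0.028,-0.012],"angular": [0,0,0.045]},
    {"dp": [0.031,-0.03,-0.012],"angular": [0,0,0.045]},
    {"dp": [0.031,-0.032,-0.012],"angular": [0,0,0.045]},
    {"dp": [0.03,-0.034,-0.013],"angular": [0,0,0.05]},
    {"dp": [0.028,-0.035,-0.013],"angular": [0,0,0.05]},
    {"dp": [0.026,-0.036,-0.013],"angular": [0,0,0.05]},
  ],
)

```text
invalid input at $.motion[1]: expected keys claw, dp, angular
```

Call:
move_arm(
  motion=[
    {"dp": [0.025,-0.037,-0.013],"angular": [0,0,0.045]},
    {"dp": [0.023,-0.037,-0.012],"angular": [0,0,0.035]},
    {"dp": [0.017,-0.03,-0.01],"angular": [0,0,0.01]},
    {"dp": [0.007,-0.013,-0.005],"angular": [0,0,0.005]},
    {"dp": [0,0,0]},
  ],
)

```text
invalid input at $.motion[0]: expected keys claw, dp, angular
```

```bash
python3 - <<'E'
from station import robot, eyes
from h import *
import pickle
s=robot.read_state();c=eyes.camera("wrist");pickle.dump((s,c),open("w1.pkl","wb"))
print(s["t"],s["tool_pos"],s["joints"])
p=np.array([.543,-.2035,.0]);cy,sy=np.cos(.086),np.sin(.086)
k=[(a,b) for a,b in((.0715,.129),(.0715,-.129),(-.0715,-.129),(-.0715,.129))]
uv=proj(c,[[p[0]+cy*a-sy*b,p[1]+sy*a+cy*b,.066] for a,b in k],s);print(uv.round(0).tolist())
cv2.imwrite("pics/w1.png",cv2.resize(c["image"][:,:,::-1],(800,600),interpolation=cv2.INTER_CUBIC))
E
```

```text
0.25 [ 0.28426342 -0.6118791   0.23064874] [-1.28599986e+00  2.86758195e-01  1.57738334e+00 -7.90410355e-06
  1.27860696e+00 -1.49998755e-01]
[[-610.0, -1097.0], [80.0, -658.0], [42.0, -269.0], [-494.0, -530.0]]
```

View pics/w1.png

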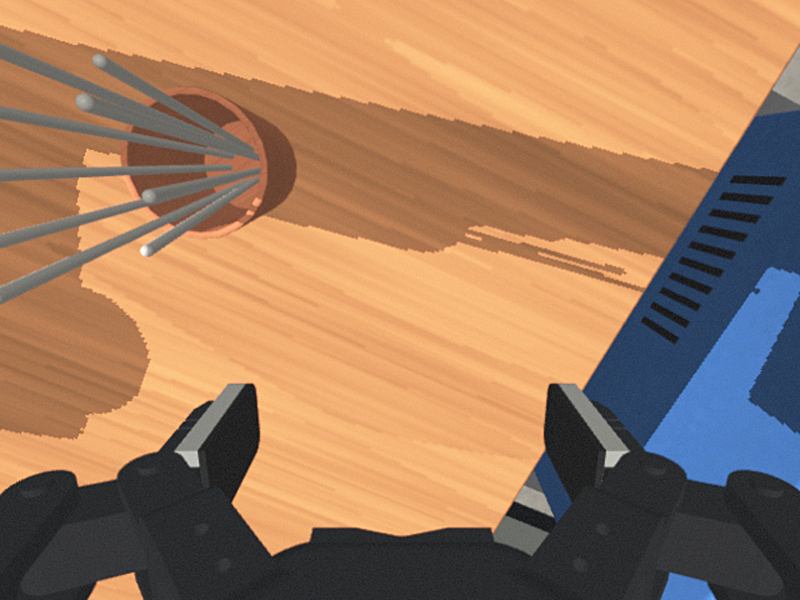

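The wrist picture shows only a pen pot (about 200,160 at 800 px) and a blue box. The calls were refused because every row needs all three keys, so the arm has not moved. I'll resend it.

Call:
move_arm(
  motion=[
    {"claw": 0.085,"dp": [0.015,-0.012,-0.005],"angular": [0,0,0.02]},
    {"claw": 0.085,"dp": [0.027,-0.022,-0.01],"angular": [0,0,0.035]},
    {"claw": 0.085,"dp": [0.032,-0.028,-0.012],"angular": [0,0,0.045]},
    {"claw": 0.085,"dp": [0.031,-0.03,-0.012],"angular": [0,0,0.045]},
    {"claw": 0.085,"dp": [0.031,-0.032,-0.012],"angular": [0,0,0.045]},
    {"claw": 0.085,"dp": [0.03,-0.034,-0.013],"angular": [0,0,0.05]},
    {"claw": 0.085,"dp": [0.028,-0.035,-0.013],"angular": [0,0,0.05]},
    {"claw": 0.085,"dp": [0.026,-0.036,-0.013],"angular": [0,0,0.05]},
  ],
)

```text
t: 1.1
tool_pos: [0.4307, -0.3269, 0.322]
eef_rot: [0.0, 0.999, 0.046, 0.0]
contact_force: [-0.0, 0.7, -0.1]
grip_width: 0.998
grasp_force: 0.0
```

Call:
move_arm(
  motion=[
    {"claw": 0.085,"dp": [0.025,-0.037,-0.013],"angular": [0,0,0.045]},
    {"claw": 0.085,"dp": [0.023,-0.037,-0.012],"angular": [0,0,0.035]},
    {"claw": 0.085,"dp": [0.017,-0.03,-0.01],"angular": [0,0,0.01]},
    {"claw": 0.085,"dp": [0.007,-0.013,-0.005],"angular": [0,0,0.005]},
    {"claw": 0.085,"dp": [0,0,0],"angular": [0,0,0]},
  ],
)

```text
t: 1.6
tool_pos: [0.4971, -0.2064, 0.3626]
eef_rot: [0.001, 1.0, 0.002, 0.001]
contact_force: [-0.9, -0.4, -0.3]
grip_width: 1.002
grasp_force: 0.0
```

```bash
cat > look.py <<'E'
from station import robot, eyes
from h import *
import pickle,sys
n=sys.argv[1]
s=robot.read_state();c=eyes.camera("wrist");pickle.dump((s,c),open(n+".pkl","wb"))
print(s["t"],s["tool_pos"],s["joints"].round(3))
cv2.imwrite(f"pics/{n}.png",cv2.resize(c["image"][:,:,::-1],(800,600),interpolation=cv2.INTER_CUBIC))
E
python3 look.py w2
```

```text
1.6 [ 0.4971399  -0.20643126  0.36264988] [-0.582 -0.091  1.748  0.     1.483  0.985]
```

View pics/w2.png

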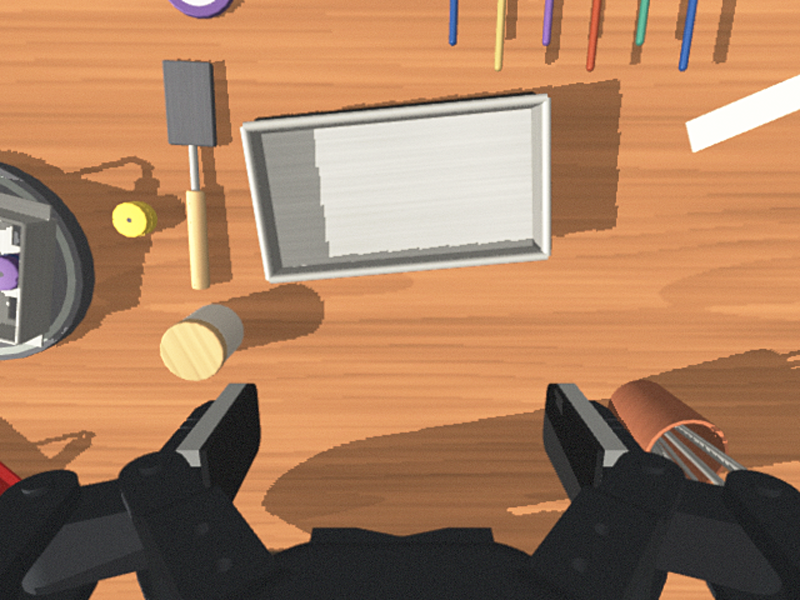

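The wrist view shows the tray clearly, with its outer rim corners at about (242,124), (549,94), (549,259) and (268,282) at 800 px. The paddle and yellow bead are at the left.

```bash
python3 - <<'E'
import pickle
from h import *
from scipy.optimize import least_squares
cs=pickle.load(open("cs.pkl","rb")); s,c=pickle.load(open("w2.pkl","rb"))
A=lambda p,x,y,s:np.array(p)/s+[x,y]
tt=A([(36,75),(348,50),(368,213),(50,238)],376,152,400/140)
ts=A([(58,48),(342,47),(337,197),(25,199)],60,225,2)
tw=(np.array([(242,124),(549,94),(549,259),(268,282)])+.5)/1.25-.5
k=np.array([(.0715,.129,0),(.0715,-.129,0),(-.0715,-.129,0),(-.0715,.129,0)])
def B(p,i):
    K=k[i].copy(); K[:,2]=p[4]*K[:,1]; a,b=np.cos(p[2]),np.sin(p[2])
    return K@np.array([[a,b,0],[-b,a,0],[0,0,1]])+[p[0],p[1],p[3]]
w=lambda p:(proj(c,B(p,[0,1,2,3]),s)-tw)
def g(p,m): 
    l=[w(p)]
    if m: l+=[proj(cs["top"],B(p,[0,1,2,3]))-tt,proj(cs["scene"],B(p,[2,3,0,1]))-ts]
    return np.concatenate(l).ravel()
for m in (0,1):
    r=least_squares(g,[.54,-.2,0.08,.066,0],args=(m,),loss="soft_l1");print(r.x.round(4),g(r.x,m).round(1).reshape(-1,2).tolist())
E
```

```text
[ 0.5428 -0.2051  0.0876  0.0686 -0.0253] [[0.3, -2.0], [-0.5, -1.1], [-0.6, 2.7], [1.2, 1.7]]
[ 0.5428 -0.2027  0.0896  0.0636 -0.0662] [[0.9, -1.0], [-2.9, -1.4], [-2.5, 2.5], [1.5, -0.1], [-0.9, -0.9], [-0.9, -1.7], [-0.9, 1.0], [-0.4, 1.4], [-0.5, 0.3], [-0.4, -0.4], [-1.6, -4.2], [-1.2, -0.8]]
```

```bash
python3 - <<'E'
from station import robot
from h import *
print("\n".join(plan(robot.read_state(),[.4756,.2235,.22],-0.254,13)))
E
```

```text
{"dp":[-0.0001, -0.0017, 0.0006],"angular":[0.0, -0.0, 0.001]}
{"dp":[-0.0005, -0.0106, 0.0035],"angular":[0.0, -0.0, 0.0063]}
{"dp":[-0.0013, -0.024, 0.0079],"angular":[0.0, -0.0, 0.0143]}
{"dp":[-0.0026, -0.0384, 0.0126],"angular":[0.0001, -0.0001, 0.0228]}
{"dp":[-0.0046, -0.0506, 0.0167],"angular":[0.0001, -0.0001, 0.0302]}
{"dp":[-0.0071, -0.0587, 0.0194],"angular":[0.0001, -0.0001, 0.0351]}
{"dp":[-0.0096, -0.0613, 0.0203],"angular":[0.0001, -0.0001, 0.0368]}
{"dp":[-0.0113, -0.058, 0.0194],"angular":[0.0001, -0.0001, 0.0351]}
{"dp":[-0.0115, -0.0495, 0.0167],"angular":[0.0001, -0.0001, 0.0302]}
{"dp":[-0.0098, -0.0372, 0.0126],"angular":[0.0001, -0.0001, 0.0228]}
{"dp":[-0.0067, -0.0231, 0.0079],"angular":[0.0, -0.0, 0.0143]}
{"dp":[-0.0031, -0.0101, 0.0035],"angular":[0.0, -0.0, 0.0063]}
{"dp":[-0.0005, -0.0017, 0.0006],"angular":[0.0, -0.0, 0.001]}
```

Call:
move_arm(
  motion=[
    {"claw": 0.085,"dp": [-0.001,-0.015,0.005],"angular": [0,0,0.01]},
    {"claw": 0.085,"dp": [-0.001,-0.03,0.01],"angular": [0,0,0.02]},
    {"claw": 0.085,"dp": [-0.003,-0.042,0.013],"angular": [0,0,0.025]},
    {"claw": 0.085,"dp": [-0.004,-0.042,0.013],"angular": [0,0,0.025]},
    {"claw": 0.085,"dp": [-0.005,-0.042,0.013],"angular": [0,0,0.025]},
    {"claw": 0.085,"dp": [-0.006,-0.042,0.013],"angular": [0,0,0.025]},
    {"claw": 0.085,"dp": [-0.007,-0.042,0.013],"angular": [0,0,0.025]},
    {"claw": 0.085,"dp": [-0.008,-0.042,0.013],"angular": [0,0,0.025]},
  ],
)

```text
t: 2.45
tool_pos: [0.4846, 0.0913, 0.2672]
eef_rot: [0.0, 0.996, -0.092, -0.0]
contact_force: [0.5, -0.8, 0.5]
grip_width: 0.995
grasp_force: 0.0
```

Call:
move_arm(
  motion=[
    {"claw": 0.085,"dp": [-0.009,-0.042,0.013],"angular": [0,0,0.025]},
    {"claw": 0.085,"dp": [-0.009,-0.038,0.013],"angular": [0,0,0.025]},
    {"claw": 0.085,"dp": [-0.008,-0.03,0.012],"angular": [0,0,0.014]},
    {"claw": 0.085,"dp": [-0.005,-0.015,0.006],"angular": [0,0,0.01]},
    {"claw": 0.085,"dp": [0,0,0],"angular": [0,0,0]},
  ],
)

```text
t: 2.95
tool_pos: [0.4795, 0.22, 0.2221]
eef_rot: [0.001, 0.992, -0.126, -0.002]
contact_force: [-0.6, 0.1, 0.2]
grip_width: 0.994
grasp_force: 0.0
```

```bash
python3 look.py w3
```

```text
2.95 [0.47948572 0.22002911 0.22209602] [ 0.238 -0.03   1.944 -0.     1.232  2.061]
```

View pics/w3.png

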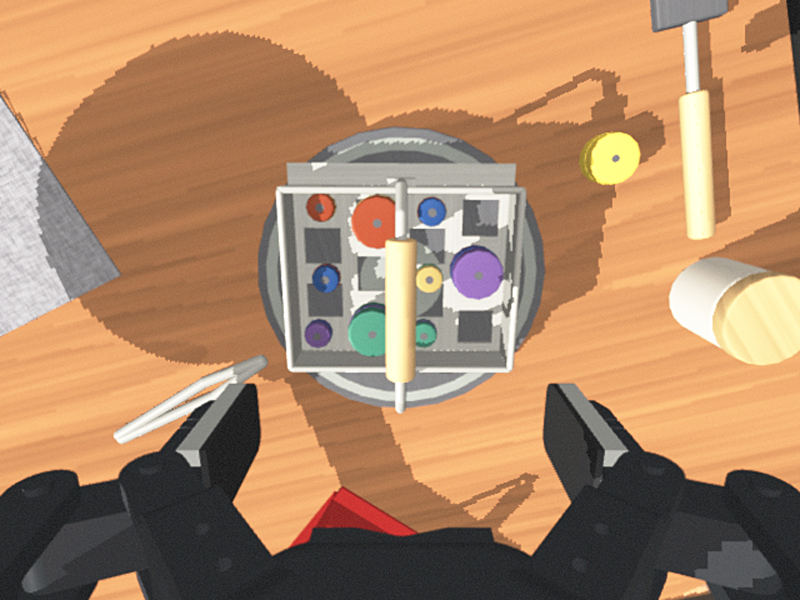

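The wrist view shows the handle running straight up the picture from (401,238) to (400,382) at 800 px, so the yaw matches. All nine beads are standing in the sieve.

```bash
python3 - <<'E'
import pickle
from h import *
s,c=pickle.load(open("w3.pkl","rb"))
uv=(np.array([(401,238),(400.5,382)])+.5)/1.25-.5
P=onz(c,uv,.122,s);m=P.mean(0);d=P[0]-P[1];print(P,m,np.linalg.norm(d),np.arctan2(d[1],d[0]))
y=np.arctan2(d[1],d[0])
print("\n".join(plan(s,[m[0],m[1],.102],y,8,soft=False)))
E
```

```text
[[0.5130744  0.21195086 0.122     ]
 [0.43661327 0.23204854 0.122     ]] [0.47484384 0.2219997  0.122     ] 0.0790583480927307 -0.2570342284745427
{"dp":[-0.0006, -0.0001, 0.015],"angular":[0.0003, 0.0004, 0.0005]}
{"dp":[-0.0006, -0.0001, 0.015],"angular":[0.0003, 0.0004, 0.0005]}
{"dp":[-0.0006, -0.0001, 0.015],"angular":[0.0003, 0.0004, 0.0005]}
{"dp":[-0.0006, -0.0001, 0.015],"angular":[0.0003, 0.0004, 0.0005]}
{"dp":[-0.0006, -0.0001, 0.015],"angular":[0.0003, 0.0004, 0.0005]}
{"dp":[-0.0006, -0.0001, 0.015],"angular":[0.0003, 0.0004, 0.0005]}
{"dp":[-0.0006, -0.0001, 0.015],"angular":[0.0003, 0.0004, 0.0005]}
{"dp":[-0.0006, -0.0001, 0.015],"angular":[0.0003, 0.0004, 0.0005]}
```

Call:
move_arm(
  force=35,
  motion=[
    {"claw": 0.085,"dp": [-0.001,0,0.015],"angular": [0.002,0.003,0.004]},
    {"claw": 0.085,"dp": [-0.001,0,0.025],"angular": [0,0,0]},
    {"claw": 0.085,"dp": [-0.001,0,0.025],"angular": [0,0,0]},
    {"claw": 0.07,"dp": [-0.001,0,0.025],"angular": [0,0,0]},
    {"claw": 0.055,"dp": [-0.001,-0.001,0.02],"angular": [0,0,0]},
    {"claw": 0.045,"dp": [0,0,0.01],"angular": [0,0,0]},
    {"claw": 0.035,"dp": [0,0,0],"angular": [0,0,0]},
    {"claw": 0.025,"dp": [0,0,0],"angular": [0,0,0]},
  ],
)

```text
t: 3.8
tool_pos: [0.4772, 0.2217, 0.1053]
eef_rot: [-0.001, 0.992, -0.129, 0.002]
contact_force: [-0.3, 0.2, -0.6]
grip_width: 0.299
grasp_force: 0.0
```

Call:
move_arm(
  motion=[
    {"claw": 0.02,"dp": [0,0,0],"angular": [0,0,0]},
    {"claw": 0.017,"dp": [0,0,0],"angular": [0,0,0]},
    {"claw": 0.01,"dp": [0,0,0],"angular": [0,0,0]},
    {"claw": 0.01,"dp": [0,0,0],"angular": [0,0,0]},
    {"claw": 0.01,"dp": [0,0,0],"angular": [0,0,0]},
  ],
)

```text
t: 4.3
tool_pos: [0.4771, 0.222, 0.1057]
eef_rot: [-0.001, 0.992, -0.128, 0.003]
contact_force: [-0.5, -3.6, 5.7]
grip_width: 0.17
grasp_force: 34.3
```

```bash
python3 -c "
from station import robot
print(robot.read_state())"
```

```text
{'t': 4.3, 'joints': array([ 2.43041075e-01,  9.98473315e-02,  2.04047184e+00, -9.54150533e-04,
        9.95843075e-01,  2.07201671e+00]), 'qd': array([-0.00130223, -0.00134107,  0.00076236, -0.00164058, -0.00045682,
       -0.00024196]), 'joint_torque': array([ 1.46398354e+00, -2.65912682e+01, -2.36048341e+01,  6.12051152e-01,
       -3.98973869e-01,  1.86814548e-03]), 'tool_pos': array([0.47712538, 0.22204908, 0.10573956]), 'eef_rot': array([-6.13628314e-04,  9.91708983e-01, -1.28474743e-01,  2.67518763e-03]), 'contact_force': array([-0.47640801, -3.64632782,  5.72878891]), 'wrist_torque': array([-0.5623785 ,  0.13276154, -0.01921888]), 'grasp_force': 34.325557351112366, 'grip_width': 0.1701627465370752}
```

Call:
move_arm(
  motion=[
    {"claw": 0.01,"dp": [0,0,-0.002],"angular": [0,0,0]},
    {"claw": 0.01,"dp": [0,0,-0.004],"angular": [0,0,0]},
    {"claw": 0.01,"dp": [0,0,-0.007],"angular": [0,0,0]},
    {"claw": 0.01,"dp": [0,0,-0.01],"angular": [0,0,0]},
    {"claw": 0.01,"dp": [0,0,-0.012],"angular": [0,0,0]},
    {"claw": 0.01,"dp": [0,0,-0.013],"angular": [0,0,0]},
    {"claw": 0.01,"dp": [0,0,-0.013],"angular": [0,0,0]},
    {"claw": 0.01,"dp": [0,0,-0.011],"angular": [0,0,0]},
  ],
)

```text
t: 5.1
tool_pos: [0.4764, 0.2223, 0.1783]
eef_rot: [-0.001, 0.992, -0.129, 0.002]
contact_force: [-0.7, 0.0, -6.4]
grip_width: 0.172
grasp_force: 34.3
```

Call:
move_arm(
  motion=[
    {"claw": 0.01,"dp": [0,0,-0.008],"angular": [0,0,0]},
    {"claw": 0.01,"dp": [0,0,-0.004],"angular": [0,0,0]},
    {"claw": 0.01,"dp": [0,0,-0.001],"angular": [0,0,0]},
    {"claw": 0.01,"dp": [0,0,0],"angular": [0,0,0]},
  ],
)

```text
t: 5.5
tool_pos: [0.4756, 0.2221, 0.1889]
eef_rot: [-0.001, 0.992, -0.129, 0.001]
contact_force: [0.2, -0.2, -7.3]
grip_width: 0.171
grasp_force: 34.3
```

```bash
python3 look.py w4; python3 - <<'E'
from station import robot
from h import *
s=robot.read_state();print(s["contact_force"],s["wrist_torque"],s["grasp_force"],s["eef_rot"])
print("\n".join(plan(s,[.5451,-.2033,s["tool_pos"][2]],.0885,24)))
E
```

```text
5.5 [0.47564522 0.22205846 0.18894227] [ 0.243 -0.008  1.984  0.     1.162  2.072]
[-1.10910941  0.37129758 -6.87475883] [ 0.03694862 -0.0334892   0.04297562] 34.267988204956055 [-5.48075210e-04  9.91675805e-01 -1.28754901e-01  9.86215127e-04]
{"dp":[0.0001, 0.0003, -0.0],"angular":[-0.0, -0.0, -0.0002]}
{"dp":[0.0008, 0.0017, -0.0],"angular":[-0.0, -0.0, -0.0015]}
{"dp":[0.0019, 0.0043, -0.0],"angular":[-0.0, -0.0, -0.0038]}
{"dp":[0.0034, 0.0077, -0.0],"angular":[-0.0, -0.0, -0.0067]}
{"dp":[0.005, 0.0115, -0.0],"angular":[-0.0, -0.0001, -0.0101]}
{"dp":[0.0065, 0.0155, -0.0],"angular":[-0.0, -0.0001, -0.0135]}
{"dp":[0.0079, 0.0195, -0.0],"angular":[-0.0, -0.0001, -0.0169]}
{"dp":[0.0089, 0.0232, -0.0],"angular":[-0.0001, -0.0001, -0.02]}
{"dp":[0.0096, 0.0265, -0.0],"angular":[-0.0001, -0.0001, -0.0227]}
{"dp":[0.0098, 0.0292, -0.0],"angular":[-0.0001, -0.0001, -0.0248]}
{"dp":[0.0096, 0.0311, -0.0],"angular":[-0.0001, -0.0002, -0.0262]}
{"dp":[0.0091, 0.0323, -0.0],"angular":[-0.0001, -0.0002, -0.027]}
{"dp":[0.0082, 0.0325, -0.0],"angular":[-0.0001, -0.0002, -0.027]}
{"dp":[0.0071, 0.0318, -0.0],"angular":[-0.0001, -0.0002, -0.0262]}
{"dp":[0.0059, 0.0302, -0.0],"angular":[-0.0001, -0.0001, -0.0248]}
{"dp":[0.0047, 0.0278, -0.0],"angular":[-0.0001, -0.0001, -0.0227]}
{"dp":[0.0036, 0.0246, -0.0],"angular":[-0.0001, -0.0001, -0.02]}
{"dp":[0.0026, 0.0208, 0.0],"angular":[-0.0, -0.0001, -0.0169]}
{"dp":[0.0018, 0.0167, 0.0],"angular":[-0.0, -0.0001, -0.0135]}
{"dp":[0.0012, 0.0125, 0.0],"angular":[-0.0, -0.0001, -0.0101]}
{"dp":[0.0007, 0.0083, -0.0],"angular":[-0.0, -0.0, -0.0067]}
{"dp":[0.0004, 0.0047, -0.0],"angular":[-0.0, -0.0, -0.0038]}
{"dp":[0.0001, 0.0019, -0.0],"angular":[-0.0, -0.0, -0.0015]}
{"dp":[0.0, 0.0003, -0.0],"angular":[-0.0, -0.0, -0.0002]}
```

View pics/w4.png

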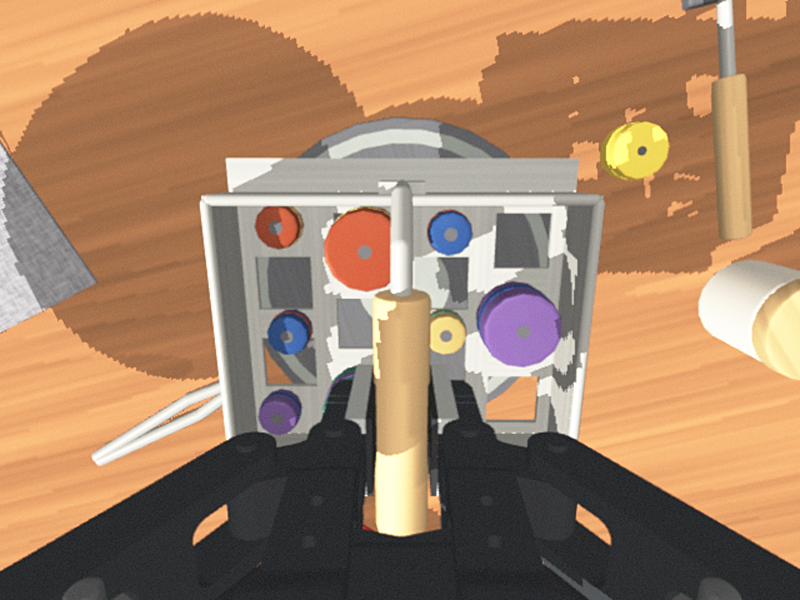

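The sieve is held level with its beads in place. Load is about 7 N. Next, the carry.

Call:
move_arm(
  motion=[
    {"claw": 0.01,"dp": [0.0008,0.0018,0],"angular": [0,0,-0.0015]},
    {"claw": 0.01,"dp": [0.002,0.0045,0],"angular": [0,0,-0.004]},
    {"claw": 0.01,"dp": [0.0035,0.008,0],"angular": [0,0,-0.007]},
    {"claw": 0.01,"dp": [0.005,0.0115,0],"angular": [0,0,-0.01]},
    {"claw": 0.01,"dp": [0.0065,0.0155,0],"angular": [0,0,-0.0135]},
    {"claw": 0.01,"dp": [0.008,0.0195,0],"angular": [0,0,-0.017]},
    {"claw": 0.01,"dp": [0.009,0.023,0],"angular": [0,0,-0.02]},
    {"claw": 0.01,"dp": [0.0095,0.0265,0],"angular": [0,0,-0.023]},
  ],
)

```text
t: 6.35
tool_pos: [0.4952, 0.1036, 0.1892]
eef_rot: [-0.001, 0.997, -0.08, 0.002]
contact_force: [-0.6, -0.4, -6.5]
grip_width: 0.177
grasp_force: 34.3
```

Call:
move_arm(
  motion=[
    {"claw": 0.01,"dp": [0.0098,0.029,0],"angular": [0,0,-0.025]},
    {"claw": 0.01,"dp": [0.0096,0.031,0],"angular": [0,0,-0.026]},
    {"claw": 0.01,"dp": [0.009,0.0325,0],"angular": [0,0,-0.027]},
    {"claw": 0.01,"dp": [0.0082,0.0325,0],"angular": [0,0,-0.027]},
    {"claw": 0.01,"dp": [0.007,0.032,0],"angular": [0,0,-0.026]},
    {"claw": 0.01,"dp": [0.006,0.03,0],"angular": [0,0,-0.025]},
    {"claw": 0.01,"dp": [0.0047,0.028,0],"angular": [0,0,-0.023]},
    {"claw": 0.01,"dp": [0.0036,0.0245,0],"angular": [0,0,-0.02]},
  ],
)

```text
t: 7.15
tool_pos: [0.5348, -0.1411, 0.189]
eef_rot: [-0.0, 1.0, 0.018, 0.002]
contact_force: [-0.1, 0.1, -5.9]
grip_width: 0.172
grasp_force: 34.3
```

Call:
move_arm(
  motion=[
    {"claw": 0.01,"dp": [0.0026,0.021,0],"angular": [0,0,-0.017]},
    {"claw": 0.01,"dp": [0.0018,0.0165,0],"angular": [0,0,-0.0135]},
    {"claw": 0.01,"dp": [0.0012,0.0125,0],"angular": [0,0,-0.01]},
    {"claw": 0.01,"dp": [0.0007,0.008,0],"angular": [0,0,-0.007]},
    {"claw": 0.01,"dp": [0.0004,0.005,0],"angular": [0,0,-0.004]},
    {"claw": 0.01,"dp": [0,0.002,0],"angular": [0,0,-0.0015]},
    {"claw": 0.01,"dp": [0,0.0005,0],"angular": [0,0,0]},
    {"claw": 0.01,"dp": [0,0,0],"angular": [0,0,0]},
  ],
)

```text
t: 7.95
tool_pos: [0.5454, -0.2032, 0.189]
eef_rot: [-0.001, 0.999, 0.045, 0.002]
contact_force: [0.3, -0.5, -6.0]
grip_width: 0.177
grasp_force: 34.3
```

```bash
python3 look.py w5; python3 - <<'E'
from station import robot
from h import *
s=robot.read_state();print(s["contact_force"],s["wrist_torque"],s["grasp_force"],s["eef_rot"])
print("\n".join(plan(s,[.5451,-.2033,s["tool_pos"][2]],.0885,1)))
E
```

```text
7.95 [ 0.54543621 -0.20319686  0.18899255] [-0.532  0.121  1.85   0.003  1.169  0.947]
[ 0.3179691   0.55354851 -7.05079973] [-0.00184774 -0.00719948  0.00678824] 34.31135594844818 [-6.93848090e-04  9.98976133e-01  4.52052990e-02  1.63852419e-03]
{"dp":[-0.0004, 0.0001, -0.0],"angular":[-0.0012, -0.0033, 0.0019]}
```

View pics/w5.png

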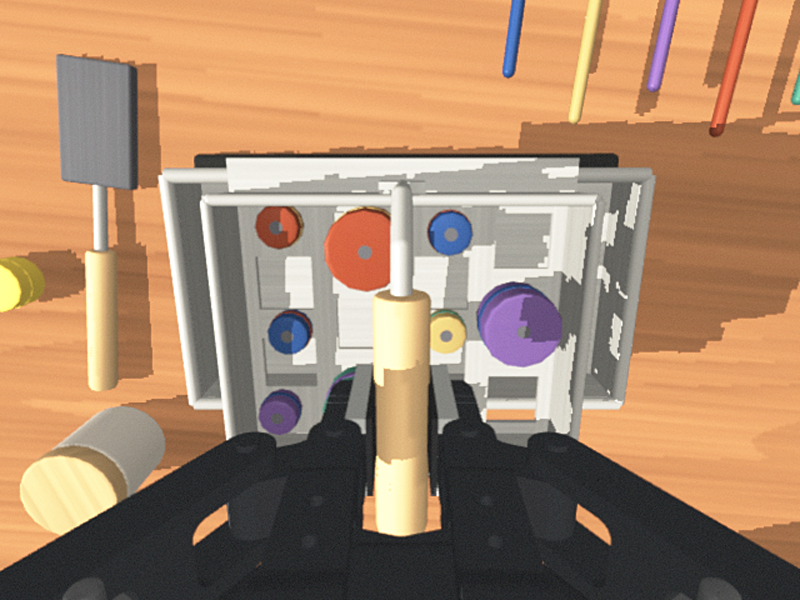

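The wrist view shows the sieve hanging level over the tray, with the beads in place. The tray rims run parallel to the sieve, and the rim corners are at about (162,172), (655,172), (625,408) and (194,408). Next I'll refine the tray's x, height and slope from rim profiles.

```bash
python3 - <<'E'
import pickle
from h import *
s,c=pickle.load(open("w5.pkl","rb")); g=c["image"].mean(2).astype(int)
for x in (150,168,480,500): print(x,"far",g[126:152,x].tolist())
for x in (162,174,472,488): print(x,"near",g[312:334,x].tolist())
for y in (200,280): print(y,"L",g[y,130:165].tolist(),"R",g[y,490:522].tolist())
E
```

```text
150 far [165, 169, 165, 169, 167, 167, 175, 172, 166, 179, 201, 220, 228, 236, 237, 236, 230, 225, 211, 189, 136, 100, 102, 105, 103, 100]
168 far [58, 59, 58, 57, 59, 56, 56, 59, 131, 182, 210, 219, 229, 232, 235, 238, 231, 224, 209, 184, 161, 160, 163, 160, 163, 165]
480 far [45, 40, 37, 44, 46, 43, 40, 54, 123, 153, 154, 155, 161, 165, 162, 154, 147, 141, 127, 111, 144, 174, 165, 162, 164, 165]
500 far [114, 117, 116, 116, 114, 117, 115, 117, 138, 151, 157, 158, 158, 165, 156, 151, 147, 139, 125, 118, 100, 100, 100, 101, 101, 101]
162 near [99, 97, 103, 98, 112, 122, 139, 177, 195, 211, 229, 233, 237, 236, 226, 180, 123, 120, 125, 131, 130, 127]
174 near [116, 116, 120, 121, 118, 123, 142, 177, 199, 213, 227, 234, 234, 232, 224, 177, 121, 121, 126, 120, 129, 124]
472 near [115, 124, 116, 121, 123, 142, 137, 170, 193, 213, 227, 232, 232, 232, 226, 197, 178, 176, 181, 181, 179, 175]
488 near [94, 108, 108, 103, 104, 117, 128, 151, 198, 214, 226, 233, 232, 233, 228, 196, 175, 174, 183, 181, 183, 181]
200 L [166, 162, 166, 161, 189, 254, 255, 255, 245, 227, 210, 172, 148, 139, 127, 117, 106, 104, 100, 101, 102, 98, 98, 103, 101, 98, 100, 102, 100, 96, 94, 94, 92, 112, 251] R [99, 98, 100, 100, 99, 96, 103, 99, 99, 97, 101, 103, 94, 96, 99, 118, 133, 139, 150, 150, 160, 159, 159, 156, 159, 154, 122, 115, 123, 118, 118, 117]
280 L [172, 171, 170, 165, 167, 168, 171, 169, 169, 168, 171, 167, 168, 167, 165, 218, 254, 255, 249, 232, 217, 189, 158, 141, 134, 117, 105, 99, 98, 103, 99, 98, 96, 100, 100] R [220, 218, 214, 204, 112, 120, 135, 146, 153, 154, 157, 158, 162, 158, 153, 123, 117, 120, 118, 115, 119, 119, 119, 118, 121, 112, 116, 112, 116, 116, 117, 113]
```

```bash
python3 - <<'E'
import pickle
from h import *
from scipy.optimize import least_squares
s,c=pickle.load(open("w5.pkl","rb"))
obs=[("f",150,134.0),("f",168,133.5),("f",480,133.6),("f",500,133.5),("n",162,326.9),("n",174,326.9),("n",472,327.2),("n",488,327.2),("L",133.9,200),("L",144.7,280),("R",516.0,200),("R",505.0,280)]
o,D=ray(c,np.array([(u,v) for _,u,v in obs]),s); D/=np.linalg.norm(D,axis=1)[:,None]
def f(p):
    X=np.array([np.cos(p[2]),np.sin(p[2]),0]);Y=np.array([-X[1],X[0],p[4]]);P0=np.array([p[0],p[1],p[3]]);r=[]
    for (k,_,_),d in zip(obs,D):
        A,dr=dict(f=(P0+.0675*X,Y),n=(P0-.0675*X,Y),L=(P0+.125*Y,X),R=(P0-.125*Y,X))[k]
        n=np.cross(dr,d);n/=np.linalg.norm(n); r.append(abs(n@(A-o))*1); 
        q=n@(o-A)  # signed toward outside
        out={"f":X,"n":-X,"L":Y,"R":-Y}[k]; q*=np.sign(n@out); r[-1]=(q-.004)*1e3
    return np.array(r)
r=least_squares(f,[.543,-.205,.088,.064,0]);print(r.x.round(4),f(r.x).round(2))
J=r.jac;print(np.sqrt(np.diag(np.linalg.inv(J.T@J))).round(4))
# sieve's x centre check: far/near wall in same image vs w5 unchanged
E
```

```text
[ 0.5448 -0.2049  0.0907  0.0675 -0.0031] [-1.43 -1.09 -1.34 -1.33 -1.44 -1.44 -1.48 -1.52  1.53  1.56  1.5   1.6 ]
[0.0004 0.001  0.0045 0.0009 0.0123]
```

```bash
python3 - <<'E'
import pickle
from h import *
from scipy.optimize import least_squares
s,c=pickle.load(open("w5.pkl","rb"))
obs=[("f",150,134.0),("f",168,133.5),("f",480,133.6),("f",500,133.5),("n",162,326.9),("n",174,326.9),("n",472,327.2),("n",488,327.2),("L",133.9,200),("L",144.7,280),("R",516.0,200),("R",505.0,280)]
o,D=ray(c,np.array([(u,v) for _,u,v in obs]),s); D/=np.linalg.norm(D,axis=1)[:,None]
E=.1295
def f(p):
    X=np.array([np.cos(p[2]),np.sin(p[2]),0]);Y=np.array([-X[1],X[0],p[4]]);P0=np.array([p[0],p[1],p[3]]);r=[]
    for (k,_,_),d in zip(obs,D):
        A,dr=dict(f=(P0+.0675*X,Y),n=(P0-.0675*X,Y),L=(P0+E*Y,X),R=(P0-E*Y,X))[k]
        n=np.cross(dr,d);n/=np.linalg.norm(n)
        out={"f":X,"n":-X,"L":Y,"R":-Y}[k]; q=n@(o-A)*np.sign(n@out); r.append((q-.004)*1e3)
    return np.array(r)
r=least_squares(f,[.543,-.205,.088,.064,0]);print(r.x.round(4),f(r.x).round(2))
s2,c2=pickle.load(open("w2.pkl","rb"))
tw=(np.array([(242,124),(549,94),(549,259),(268,282)])+.5)/1.25-.5
k=np.array([(.0715,.1335),(.0715,-.1335),(-.0715,-.1335),(-.0715,.1335)])
def w(p):
    a,b=np.cos(p[2]),np.sin(p[2])
    return proj(c2,[[p[0]+a*x-b*y,p[1]+b*x+a*y,p[3]+p[4]*y] for x,y in k],s2)-tw
h=lambda p:np.r_[w(p).ravel()]
r2=least_squares(h,[.543,-.205,.088,.064,0]);print(r2.x.round(4),h(r2.x).round(1))
r3=least_squares(lambda p:np.r_[f(p)/.3,h(p)/1.],r.x);print(r3.x.round(4),f(r3.x).round(1),h(r3.x).round(1))
E
```

```text
[ 0.5435 -0.2052  0.0904  0.0619 -0.0021] [-0.16  0.18 -0.02 -0.   -0.    0.    0.02 -0.02 -0.01  0.01 -0.06  0.06]
[ 0.5426 -0.205   0.0901  0.0557 -0.0242] [-0.3 -0.1 -0.1  0.1  0.1  0.1  0.3 -0.1]
[ 0.5434 -0.2052  0.0903  0.0617 -0.0018] [-0.1  0.2  0.1  0.1  0.   0.   0.   0.   0.1  0.1 -0.   0.1] [-2.8 -1.5  1.  -1.1  1.1 -0.1 -1.5  1.1]
```

```bash
python3 - <<'E'
import pickle
from h import *
s,c=pickle.load(open("w5.pkl","rb"));g=c["image"].mean(2).astype(int)
for x in (230,400): print(x,g[120:170,x].tolist())
X=np.array([np.cos(.0903),np.sin(.0903),0])
for v in (154,155,156,157): print(v,((onz(c,[(320,v)],s["tool_pos"][2]-.0427,s)-s["tool_pos"])@X-.0605).round(4))
print("flange",[((onz(c,[(250,v)],s["tool_pos"][2]-.0737,s)-s["tool_pos"])@X-.0745).round(4) for v in (126,127,128)])
print((np.array([.5434,-.2052,0])-s["tool_pos"])@X)
E
```

```text
230 [144, 110, 95, 58, 40, 61, 162, 238, 243, 239, 239, 237, 236, 236, 235, 236, 237, 237, 239, 238, 237, 236, 239, 240, 245, 229, 170, 163, 167, 166, 168, 167, 166, 149, 111, 146, 199, 223, 234, 238, 237, 232, 226, 214, 163, 76, 56, 63, 88, 108]
400 [118, 117, 100, 60, 27, 49, 158, 236, 247, 221, 165, 164, 169, 169, 171, 172, 170, 171, 171, 166, 167, 167, 166, 168, 171, 165, 167, 168, 172, 171, 168, 167, 215, 222, 116, 137, 197, 224, 235, 240, 237, 230, 224, 206, 193, 228, 246, 230, 169, 168]
154 [0.0001]
155 [-0.0004]
156 [-0.0009]
157 [-0.0013]
flange [array([-0.001]), array([-0.0015]), array([-0.002])]
-0.002208551416568879
```

Call:
move_arm(
  motion=[
    {"claw": 0.01,"dp": [-0.0005,0.001,0.003],"angular": [0,0,0]},
    {"claw": 0.01,"dp": [-0.0005,0.001,0.006],"angular": [0,0,0]},
    {"claw": 0.01,"dp": [0,0,0.008],"angular": [0,0,0]},
    {"claw": 0.01,"dp": [0,0,0.008],"angular": [0,0,0]},
    {"claw": 0.01,"dp": [0,0,0.006],"angular": [0,0,0]},
    {"claw": 0.01,"dp": [0,0,0.004],"angular": [0,0,0]},
    {"claw": 0.01,"dp": [0,0,0.002],"angular": [0,0,0]},
    {"claw": 0.01,"dp": [0,0,0],"angular": [0,0,0]},
  ],
)

```text
t: 8.8
tool_pos: [0.5447, -0.2058, 0.1517]
eef_rot: [-0.001, 0.999, 0.045, 0.001]
contact_force: [-0.3, -0.1, -6.6]
grip_width: 0.168
grasp_force: 34.3
```

Call:
move_arm(
  motion=[
    {"claw": 0.01,"dp": [0,0,0.0015],"angular": [0,0,0]},
    {"claw": 0.01,"dp": [0,0,0.0015],"angular": [0,0,0]},
    {"claw": 0.01,"dp": [0,0,0.0015],"angular": [0,0,0]},
    {"claw": 0.01,"dp": [0,0,0],"angular": [0,0,0]},
  ],
)

```text
t: 9.2
tool_pos: [0.5447, -0.2057, 0.1473]
eef_rot: [-0.001, 0.999, 0.045, 0.002]
contact_force: [-0.3, -0.4, -6.4]
grip_width: 0.174
grasp_force: 34.3
```

Call:
move_arm(
  motion=[
    {"claw": 0.01,"dp": [0,0,0.001],"angular": [0,0,0]},
    {"claw": 0.01,"dp": [0,0,0.001],"angular": [0,0,0]},
    {"claw": 0.01,"dp": [0,0,0],"angular": [0,0,0]},
  ],
)

```text
t: 9.5
tool_pos: [0.5447, -0.2057, 0.1453]
eef_rot: [-0.001, 0.999, 0.045, 0.002]
contact_force: [-0.5, -0.4, -6.4]
grip_width: 0.174
grasp_force: 34.3
```

Call:
move_arm(
  motion=[
    {"claw": 0.01,"dp": [0,0,0.001],"angular": [0,0,0]},
    {"claw": 0.01,"dp": [0,0,0.001],"angular": [0,0,0]},
    {"claw": 0.01,"dp": [0,0,0],"angular": [0,0,0]},
  ],
)

```text
t: 9.8
tool_pos: [0.5447, -0.2057, 0.1433]
eef_rot: [-0.001, 0.999, 0.045, 0.002]
contact_force: [-0.6, -0.4, -6.6]
grip_width: 0.168
grasp_force: 34.3
```

Call:
move_arm(
  motion=[
    {"claw": 0.01,"dp": [0,0,0.001],"angular": [0,0,0]},
    {"claw": 0.01,"dp": [0,0,0],"angular": [0,0,0]},
  ],
)

```text
t: 10.0
tool_pos: [0.5449, -0.2058, 0.1426]
eef_rot: [-0.0, 0.999, 0.045, 0.002]
contact_force: [0.2, 0.1, -6.4]
grip_width: 0.172
grasp_force: 34.4
```

Call:
move_arm(
  motion=[
    {"claw": 0.01,"dp": [0,0,0.001],"angular": [0,0,0]},
    {"claw": 0.01,"dp": [0,0,0],"angular": [0,0,0]},
  ],
)

```text
t: 10.2
tool_pos: [0.5454, -0.2061, 0.1425]
eef_rot: [-0.0, 0.999, 0.045, 0.002]
contact_force: [-1.1, 0.1, -2.4]
grip_width: 0.17
grasp_force: 34.7
```

Call:
move_arm(
  motion=[
    {"claw": 0.01,"dp": [0,0,0.001],"angular": [0,0,0]},
    {"claw": 0.01,"dp": [0,0,0],"angular": [0,0,0]},
  ],
)

```text
t: 10.4
tool_pos: [0.5458, -0.2063, 0.1424]
eef_rot: [0.0, 0.999, 0.045, 0.003]
contact_force: [-1.1, -0.2, 3.3]
grip_width: 0.174
grasp_force: 35.2
```

Call:
move_arm(
  motion=[
    {"claw": 0.01,"dp": [0,0,0.0005],"angular": [0,0,0]},
    {"claw": 0.01,"dp": [0,0,0],"angular": [0,0,0]},
  ],
)

```text
t: 10.6
tool_pos: [0.546, -0.2064, 0.1424]
eef_rot: [0.0, 0.999, 0.045, 0.003]
contact_force: [-2.7, 1.1, 5.8]
grip_width: 0.173
grasp_force: 35.5
```

Call:
move_arm(
  motion=[
    {"claw": 0.01,"dp": [0,0,-0.0015],"angular": [0,0,0]},
    {"claw": 0.01,"dp": [0,0,0],"angular": [0,0,0]},
  ],
)

```text
t: 10.8
tool_pos: [0.5456, -0.2063, 0.1424]
eef_rot: [0.0, 0.999, 0.045, 0.003]
contact_force: [0.3, -0.5, 2.7]
grip_width: 0.173
grasp_force: 35.2
```

Call:
move_arm(
  motion=[
    {"claw": 0.01,"dp": [0,0.002,0],"angular": [0,0,0]},
    {"claw": 0.01,"dp": [0,0.005,0],"angular": [0,0,0]},
    {"claw": 0.01,"dp": [0,0.006,0],"angular": [0,0,0]},
    {"claw": 0.01,"dp": [0,0.005,0],"angular": [0,0,0]},
    {"claw": 0.01,"dp": [0,0.002,0],"angular": [0,0,0]},
    {"claw": 0.01,"dp": [0,0,0],"angular": [0,0,0]},
  ],
)

```text
t: 11.4
tool_pos: [0.5472, -0.2267, 0.1424]
eef_rot: [0.0, 0.999, 0.045, 0.002]
contact_force: [-0.5, 0.2, 5.1]
grip_width: 0.175
grasp_force: 35.4
```

Call:
move_arm(
  motion=[
    {"claw": 0.01,"dp": [0,0,-0.0025],"angular": [0,0,0]},
    {"claw": 0.01,"dp": [0,0,0],"angular": [0,0,0]},
    {"claw": 0.01,"dp": [0,0,0],"angular": [0,0,0]},
  ],
)

```text
t: 11.7
tool_pos: [0.5457, -0.2256, 0.1425]
eef_rot: [-0.001, 0.999, 0.045, 0.0]
contact_force: [0.1, 0.1, -3.2]
grip_width: 0.171
grasp_force: 34.6
```

Call:
move_arm(
  motion=[
    {"claw": 0.01,"dp": [0,-0.003,0],"angular": [0,0,0]},
    {"claw": 0.01,"dp": [0,-0.006,0],"angular": [0,0,0]},
    {"claw": 0.01,"dp": [0,-0.007,0],"angular": [0,0,0]},
    {"claw": 0.01,"dp": [0,-0.003,0],"angular": [0,0,0]},
    {"claw": 0.01,"dp": [0,-0.001,0],"angular": [0,0,0]},
    {"claw": 0.01,"dp": [0,0,0],"angular": [0,0,0]},
  ],
)

```text
t: 12.3
tool_pos: [0.5448, -0.2054, 0.1439]
eef_rot: [-0.001, 0.999, 0.045, 0.002]
contact_force: [-0.3, -0.5, -6.5]
grip_width: 0.173
grasp_force: 34.3
```

Call:
move_arm(
  motion=[
    {"claw": 0.01,"dp": [0,-0.003,0],"angular": [0,0,0]},
    {"claw": 0.01,"dp": [0,-0.006,0],"angular": [0,0,0]},
    {"claw": 0.01,"dp": [0,-0.007,0],"angular": [0,0,0]},
    {"claw": 0.01,"dp": [0,-0.003,0],"angular": [0,0,0]},
    {"claw": 0.01,"dp": [0,-0.001,0],"angular": [0,0,0]},
    {"claw": 0.01,"dp": [0,0,0],"angular": [0,0,0]},
  ],
)

```text
t: 12.9
tool_pos: [0.5431, -0.1857, 0.1441]
eef_rot: [-0.0, 0.999, 0.045, 0.002]
contact_force: [-0.6, 0.2, -6.9]
grip_width: 0.175
grasp_force: 34.3
```

Call:
move_arm(
  motion=[
    {"claw": 0.01,"dp": [0,-0.004,0],"angular": [0,0,0]},
    {"claw": 0.01,"dp": [0,-0.007,0],"angular": [0,0,0]},
    {"claw": 0.01,"dp": [0,-0.004,0.0005],"angular": [0,0,0]},
    {"claw": 0.01,"dp": [0,0,0.001],"angular": [0,0,0]},
    {"claw": 0.01,"dp": [0,0,0],"angular": [0,0,0]},
  ],
)

```text
t: 13.4
tool_pos: [0.5418, -0.1708, 0.1426]
eef_rot: [-0.0, 0.999, 0.045, 0.002]
contact_force: [0.1, -0.2, -6.6]
grip_width: 0.168
grasp_force: 34.4
```

Call:
move_arm(
  motion=[
    {"claw": 0.01,"dp": [0,0,0.0005],"angular": [0,0,0]},
    {"claw": 0.01,"dp": [0,0,0],"angular": [0,0,0]},
  ],
)

```text
t: 13.6
tool_pos: [0.542, -0.1712, 0.1425]
eef_rot: [-0.0, 0.999, 0.045, 0.002]
contact_force: [-0.3, 0.1, -4.8]
grip_width: 0.174
grasp_force: 34.5
```

Call:
move_arm(
  motion=[
    {"claw": 0.01,"dp": [0,0,0.0005],"angular": [0,0,0]},
    {"claw": 0.01,"dp": [0,0,0],"angular": [0,0,0]},
  ],
)

```text
t: 13.8
tool_pos: [0.5421, -0.1713, 0.1424]
eef_rot: [-0.0, 0.999, 0.045, 0.002]
contact_force: [-0.5, -0.2, -2.5]
grip_width: 0.17
grasp_force: 34.8
```

The rail height reads the same to about 0.1 mm at three points, so the slope is near zero. The rails now carry part of the sieve's weight and the hand about 2.5 N. I'll try one trial cycle.

Call:
move_arm(
  motion=[
    {"claw": 0.01,"dp": [0,0.017,0],"angular": [0,0,0]},
    {"claw": 0.01,"dp": [0,0.036,0],"angular": [0,0,0]},
    {"claw": 0.01,"dp": [0,0.017,0],"angular": [0,0,0]},
    {"claw": 0.01,"dp": [0,0,0],"angular": [0,0,0]},
  ],
)

```text
t: 14.2
tool_pos: [0.5487, -0.2442, 0.1425]
eef_rot: [0.001, 0.999, 0.043, 0.003]
contact_force: [0.0, -1.4, 0.2]
grip_width: 0.176
grasp_force: 35.0
```

Call:
move_arm(
  motion=[
    {"claw": 0.01,"dp": [0,-0.017,-0.0003],"angular": [0,0,0]},
    {"claw": 0.01,"dp": [0,-0.036,0],"angular": [0,0,0]},
    {"claw": 0.01,"dp": [0,-0.017,0],"angular": [0,0,0]},
  ],
)

```text
t: 14.5
tool_pos: [0.5415, -0.1684, 0.1424]
eef_rot: [-0.001, 0.999, 0.045, 0.002]
contact_force: [-0.6, 0.2, -1.1]
grip_width: 0.172
grasp_force: 35.0
```

Call:
move_arm(
  motion=[
    {"claw": 0.01,"dp": [0,0.017,0],"angular": [0,0,0]},
    {"claw": 0.01,"dp": [0,0.036,0],"angular": [0,0,0]},
    {"claw": 0.01,"dp": [0,0.017,0],"angular": [0,0,0]},
  ],
)

```text
t: 14.8
tool_pos: [0.5485, -0.2418, 0.1424]
eef_rot: [0.0, 0.999, 0.045, 0.002]
contact_force: [-0.3, 1.5, 3.7]
grip_width: 0.169
grasp_force: 35.3
```

Call:
move_arm(
  motion=[
    {"claw": 0.01,"dp": [0,-0.017,0],"angular": [0,0,0]},
    {"claw": 0.01,"dp": [0,-0.036,0],"angular": [0,0,0]},
    {"claw": 0.01,"dp": [0,-0.017,0],"angular": [0,0,0]},
  ],
)

```text
t: 15.1
tool_pos: [0.5417, -0.1694, 0.1424]
eef_rot: [-0.001, 0.999, 0.045, 0.002]
contact_force: [0.1, -0.7, -0.4]
grip_width: 0.177
grasp_force: 35.2
```

```bash
python3 look.py w6; python3 -c "
from station import robot
s=robot.read_state();print(s['t'],s['tool_pos'],s['contact_force'],s['wrist_torque'],s['eef_rot'].round(4))"
```

```text
15.1 [ 0.54168029 -0.16938702  0.1423874 ] [-0.483  0.14   1.92   0.003  1.079  0.996]
15.15 [ 0.54142838 -0.16714757  0.14235023] [0.22975131 3.27326691 2.57780861] [ 0.4369097   0.07971034 -0.0066977 ] [-0.0016  0.9989  0.0459  0.0017]
```

View pics/w6.png

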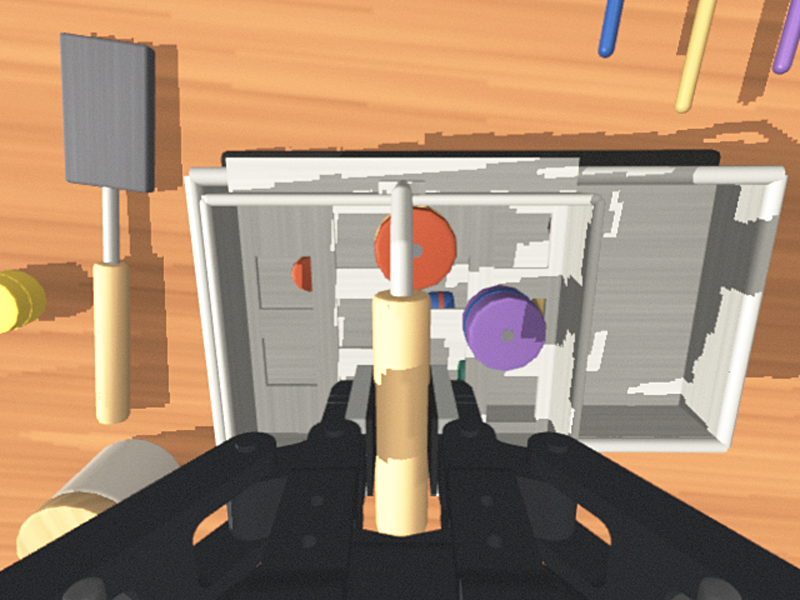

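The picture shows the small beads mostly down in the tray: red through a hole at (303,273), blue at (440,300), yellow at (540,305). The large red (415,247) and purple (505,328) are still in the sieve. I'll do a few more strokes a bit lighter.

Call:
move_arm(
  motion=[
    {"claw": 0.01,"dp": [0,0.017,-0.0006],"angular": [0,0,0]},
    {"claw": 0.01,"dp": [0,0.036,0],"angular": [0,0,0]},
    {"claw": 0.01,"dp": [0,0.017,0],"angular": [0,0,0]},
    {"claw": 0.01,"dp": [0,-0.017,0],"angular": [0,0,0]},
    {"claw": 0.01,"dp": [0,-0.036,0],"angular": [0,0,0]},
    {"claw": 0.01,"dp": [0,-0.017,0],"angular": [0,0,0]},
  ],
)

```text
t: 15.75
tool_pos: [0.5414, -0.1696, 0.1424]
eef_rot: [-0.001, 0.999, 0.045, 0.002]
contact_force: [-0.2, -0.6, 0.8]
grip_width: 0.169
grasp_force: 35.2
```

Call:
move_arm(
  motion=[
    {"claw": 0.01,"dp": [0,0.017,0],"angular": [0,0,0]},
    {"claw": 0.01,"dp": [0,0.036,-0.0003],"angular": [0,0,0]},
    {"claw": 0.01,"dp": [0,0.017,0],"angular": [0,0,0]},
  ],
)

```text
t: 16.05
tool_pos: [0.548, -0.2423, 0.1424]
eef_rot: [-0.0, 0.999, 0.045, 0.002]
contact_force: [-0.1, 2.1, 2.6]
grip_width: 0.171
grasp_force: 35.4
```

Call:
move_arm(
  motion=[
    {"claw": 0.01,"dp": [0,-0.017,0],"angular": [0,0,0]},
    {"claw": 0.01,"dp": [0,-0.036,0],"angular": [0,0,0]},
    {"claw": 0.01,"dp": [0,-0.017,0],"angular": [0,0,0]},
  ],
)

```text
t: 16.35
tool_pos: [0.5412, -0.1693, 0.1424]
eef_rot: [-0.001, 0.999, 0.045, 0.001]
contact_force: [0.4, -1.6, -0.6]
grip_width: 0.168
grasp_force: 35.1
```

Call:
move_arm(
  motion=[
    {"claw": 0.01,"dp": [0,0.008,0],"angular": [0,0,0]},
    {"claw": 0.01,"dp": [0,0.017,0],"angular": [0,0,0]},
    {"claw": 0.01,"dp": [0,0.008,0],"angular": [0,0,0]},
    {"claw": 0.01,"dp": [0,0,0],"angular": [0,0,0]},
  ],
)

```text
t: 16.75
tool_pos: [0.5446, -0.2061, 0.1425]
eef_rot: [0.0, 0.999, 0.044, 0.002]
contact_force: [0.4, -0.7, -0.9]
grip_width: 0.172
grasp_force: 35.1
```

```bash
python3 - <<'E'
import cv2,numpy as np
from station import robot, eyes
from h import *
W=lambda a,sz:cv2.resize(a[:,:,::-1],sz,interpolation=cv2.INTER_CUBIC)
s=robot.read_state();print(s["t"],s["tool_pos"],s["contact_force"])
w=eyes.camera("wrist")["image"];sc=eyes.camera("scene");t=eyes.camera("top")
P=[s["tool_pos"][0],s["tool_pos"][1],.08]
def cr(c,w_):
    u,v=proj(c,P)[0].astype(int);h_=w_*3//4;x=max(0,u-w_//2);y=max(0,v-h_//2);return W(c["image"][y:y+h_,x:x+w_],(400,300))
a=np.vstack([np.hstack([W(w[120:360,120:520],(400,300)),cr(t,120)]),np.hstack([cr(sc,200),cr(sc,130)])])
cv2.imwrite("pics/c7.png",a)
E
```

```text
16.75 [ 0.54464548 -0.20608537  0.14246052] [ 0.37881699 -0.68616089 -0.88069939]
```

View pics/c7.png

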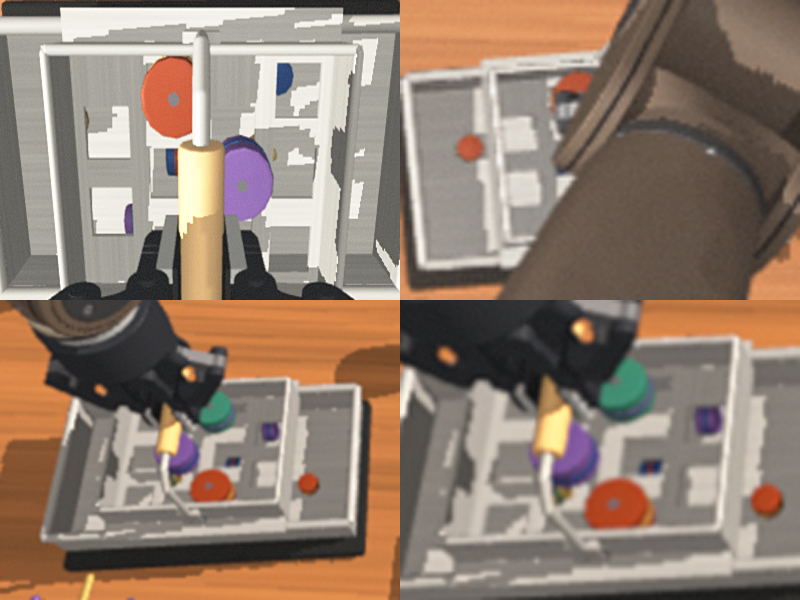

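Small red is clearly in the tray. The other small ones appear through holes, probably below the floor. I'll make more strokes, then compare both stroke ends: beads in the tray stay put while the sieve moves.

Call:
move_arm(
  motion=[
    {"claw": 0.01,"dp": [0,0.008,-0.0003],"angular": [0,0,0]},
    {"claw": 0.01,"dp": [0,0.018,0],"angular": [0,0,0]},
    {"claw": 0.01,"dp": [0,0.01,0],"angular": [0,0,0]},
    {"claw": 0.01,"dp": [0,-0.018,0],"angular": [0,0,0]},
    {"claw": 0.01,"dp": [0,-0.036,0],"angular": [0,0,0]},
    {"claw": 0.01,"dp": [0,-0.018,0],"angular": [0,0,0]},
  ],
)

```text
t: 17.5
tool_pos: [0.5408, -0.1664, 0.1425]
eef_rot: [-0.001, 0.999, 0.045, 0.001]
contact_force: [-0.6, 0.2, -6.2]
grip_width: 0.172
grasp_force: 34.8
```

Call:
move_arm(
  motion=[
    {"claw": 0.01,"dp": [0,0.018,0],"angular": [0,0,0]},
    {"claw": 0.01,"dp": [0,0.036,0],"angular": [0,0,0]},
    {"claw": 0.01,"dp": [0,0.018,0],"angular": [0,0,0]},
    {"claw": 0.01,"dp": [0,-0.018,-0.0003],"angular": [0,0,0]},
    {"claw": 0.01,"dp": [0,-0.036,0],"angular": [0,0,0]},
    {"claw": 0.01,"dp": [0,-0.018,0],"angular": [0,0,0]},
  ],
)

```text
t: 18.1
tool_pos: [0.5405, -0.1661, 0.1425]
eef_rot: [-0.002, 0.999, 0.045, 0.001]
contact_force: [0.9, 0.1, -5.9]
grip_width: 0.172
grasp_force: 34.9
```

Call:
move_arm(
  motion=[
    {"claw": 0.01,"dp": [0,0.018,0],"angular": [0,0,0]},
    {"claw": 0.01,"dp": [0,0.036,0],"angular": [0,0,0]},
    {"claw": 0.01,"dp": [0,0.018,0],"angular": [0,0,0]},
    {"claw": 0.01,"dp": [0,0,0],"angular": [0,0,0]},
  ],
)

```text
t: 18.5
tool_pos: [0.548, -0.2425, 0.1434]
eef_rot: [0.0, 0.999, 0.044, 0.002]
contact_force: [-0.5, -0.6, -5.4]
grip_width: 0.175
grasp_force: 34.9
```

```bash
cat > snap.py <<'E'
import sys,pickle
from station import robot,eyes
s=robot.read_state();pickle.dump((s,eyes.camera("wrist"),eyes.camera("scene")),open(sys.argv[1],"wb"))
print(s["t"],s["tool_pos"],s["contact_force"])
E
python3 snap.py e1.pkl
```

```text
18.5 [ 0.54804301 -0.24251456  0.14338221] [-0.50503539 -0.56343547 -5.44741267]
```

Call:
move_arm(
  motion=[
    {"claw": 0.01,"dp": [0,-0.018,0],"angular": [0,0,0]},
    {"claw": 0.01,"dp": [0,-0.036,0],"angular": [0,0,0]},
    {"claw": 0.01,"dp": [0,-0.018,0],"angular": [0,0,0]},
    {"claw": 0.01,"dp": [0,0,0],"angular": [0,0,0]},
  ],
)

```text
t: 19.0
tool_pos: [0.5406, -0.164, 0.1429]
eef_rot: [-0.002, 0.999, 0.047, 0.001]
contact_force: [-1.0, -0.3, -6.9]
grip_width: 0.171
grasp_force: 34.9
```

```bash
python3 snap.py e2.pkl; python3 - <<'E'
import pickle
from h import *
a=[]
for n in("e1","e2"):
    s,w,sc=pickle.load(open(n+".pkl","rb"))
    u,v=proj(sc,[[.5434,-.2052,.03]])[0].astype(int)
    W=lambda i:cv2.resize(i[:,:,::-1],(400,300),interpolation=cv2.INTER_CUBIC)
    a.append(np.hstack([W(w["image"][125:365,140:460]),W(sc["image"][v-57:v+63,u-80:u+80])]))
cv2.imwrite("pics/c8.png",np.vstack(a))
E
```

```text
19.0 [ 0.54056653 -0.16398658  0.14285315] [-0.96026748 -0.33731539 -6.93674425]
```

View pics/c8.png

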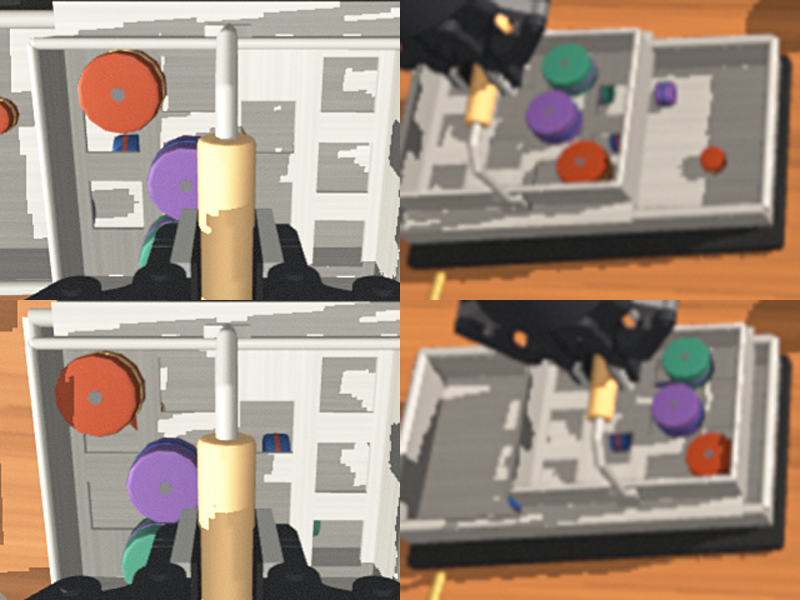

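The comparison shows the three large beads in the sieve (red, purple, green). In the tray are small red (713,158), purple (665,92), green (608,93) and two blue. Yellow is only a sliver. My last lifts also took nearly all the weight off the rails, so I'll settle it back down and do one more stroke. The picture budget is used up (that was an 11th, one over), so from here I check numerically.

Call:
move_arm(
  motion=[
    {"claw": 0.01,"dp": [0,0,0.0005],"angular": [0,0,0]},
    {"claw": 0.01,"dp": [0,0,0.0005],"angular": [0,0,0]},
    {"claw": 0.01,"dp": [0,0,0],"angular": [0,0,0]},
  ],
)

```text
t: 19.4
tool_pos: [0.5416, -0.1686, 0.1425]
eef_rot: [-0.0, 0.999, 0.044, 0.002]
contact_force: [-0.5, -0.8, -5.8]
grip_width: 0.176
grasp_force: 35.0
```

```bash
cat > yel.py <<'E'
import pickle,sys
from h import *
X=np.array([np.cos(.0903),np.sin(.0903)]);Y=np.array([-X[1],X[0]])
for n in sys.argv[1:]:
    s,w,sc=pickle.load(open(n,"rb"))
    for nm,c in(("wrist",w),("scene",sc)):
        hsv=cv2.cvtColor(c["image"],cv2.COLOR_RGB2HSV); st=s if nm=="wrist" else None
        for col,lo,hi in(("yel",(18,90,60),(32,255,255)),("grn",(65,80,30),(95,255,255)),("pur",(125,70,30),(150,255,255)),("blu",(105,120,30),(124,255,255)),("red",(3,170,60),(9,255,255))):
            k,l,stt,ce=cv2.connectedComponentsWithStats(cv2.inRange(hsv,lo,hi))
            for i in range(1,k):
                if stt[i,4]<6: continue
                r=[]
                for z in(.036,.077):
                    p=onz(c,ce[i:i+1],z,st)[0][:2]-[.5434,-.2052]; r.append((p@X,p@Y))
                if abs(r[0][0])<.075 and abs(r[0][1])<.13:
                    q=s["tool_pos"][:2]-[.5434,-.2052]
                    print(n,nm,col,stt[i,4],"px",ce[i].round(0),"tray mm",(np.array(r[0])*1e3).round(),"in-sieve mm",((np.array(r[1])-[q@X-.0015,q@Y])*1e3).round())
E
python3 yel.py e1.pkl e2.pkl
```

```text
e1.pkl wrist yel 8 px [229. 165.] tray mm [52. 21.] in-sieve mm [55. 49.]
e1.pkl wrist yel 10 px [244. 165.] tray mm [52. 12.] in-sieve mm [55. 41.]
e1.pkl wrist yel 66 px [264. 182.] tray mm [41. -1.] in-sieve mm [46. 31.]
e1.pkl wrist yel 46 px [147. 211.] tray mm [22. 77.] in-sieve mm [31. 96.]
e1.pkl wrist yel 9 px [268. 209.] tray mm [23. -2.] in-sieve mm [31. 30.]
e1.pkl wrist yel 6 px [333. 230.] tray mm [  9. -45.] in-sieve mm [20. -6.]
e1.pkl wrist yel 6 px [337. 238.] tray mm [  3. -48.] in-sieve mm [15. -8.]
e1.pkl wrist yel 8 px [308. 240.] tray mm [  3. -28.] in-sieve mm [14.  8.]
e1.pkl wrist yel 407 px [331. 267.] tray mm [-17. -44.] in-sieve mm [-2. -5.]
e1.pkl wrist yel 6 px [341. 244.] tray mm [ -0. -50.] in-sieve mm [ 12. -11.]
e1.pkl wrist yel 7 px [342. 254.] tray mm [ -7. -51.] in-sieve mm [  6. -11.]
e1.pkl wrist yel 13 px [299. 298.] tray mm [-40. -21.] in-sieve mm [-21.  14.]
e1.pkl wrist yel 11 px [333. 303.] tray mm [-44. -46.] in-sieve mm [-25.  -7.]
e1.pkl wrist yel 11 px [327. 307.] tray mm [-47. -41.] in-sieve mm [-27.  -3.]
e1.pkl wrist yel 6 px [330. 
[... 4315 characters left out ...]
.]
e2.pkl wrist red 2875 px [218. 201.] tray mm [ 28. 109.] in-sieve mm [36. 57.]
e2.pkl wrist red 14 px [247. 223.] tray mm [13. 91.] in-sieve mm [23. 42.]
e2.pkl wrist red 20 px [361. 238.] tray mm [ 3. 15.] in-sieve mm [ 15. -22.]
e2.pkl scene yel 98 px [161. 272.] tray mm [-35.  -0.] in-sieve mm [-15. -27.]
e2.pkl scene grn 260 px [194. 256.] tray mm [-67.  59.] in-sieve mm [-45.  28.]
e2.pkl scene pur 316 px [190. 276.] tray mm [-26.  55.] in-sieve mm [-6. 25.]
e2.pkl scene blu 16 px [170. 289.] tray mm [ 0. 19.] in-sieve mm [19. -9.]
e2.pkl scene blu 10 px [125. 314.] tray mm [ 45. -55.] in-sieve mm [ 61. -79.]
e2.pkl scene red 212 px [203. 295.] tray mm [14. 82.] in-sieve mm [32. 50.]
```

Call:
move_arm(
  motion=[
    {"claw": 0.01,"dp": [0,0,0.0005],"angular": [0,0,0]},
    {"claw": 0.01,"dp": [0,0,0.0002],"angular": [0,0,0]},
    {"claw": 0.01,"dp": [0,0,0],"angular": [0,0,0]},
  ],
)

```text
t: 19.7
tool_pos: [0.5419, -0.1685, 0.1424]
eef_rot: [-0.0, 0.999, 0.045, 0.002]
contact_force: [-0.8, -0.3, -0.9]
grip_width: 0.17
grasp_force: 35.3
```

Call:
move_arm(
  motion=[
    {"claw": 0.01,"dp": [0,0.017,0],"angular": [0,0,0]},
    {"claw": 0.01,"dp": [0,0.036,0],"angular": [0,0,0]},
    {"claw": 0.01,"dp": [0,0.017,0],"angular": [0,0,0]},
  ],
)

```text
t: 20.0
tool_pos: [0.5484, -0.2404, 0.1425]
eef_rot: [0.001, 0.999, 0.044, 0.003]
contact_force: [0.7, 2.1, 3.2]
grip_width: 0.171
grasp_force: 35.9
```

Call:
move_arm(
  motion=[
    {"claw": 0.01,"dp": [0,-0.017,-0.0002],"angular": [0,0,0]},
    {"claw": 0.01,"dp": [0,-0.036,0],"angular": [0,0,0]},
    {"claw": 0.01,"dp": [0,-0.017,0],"angular": [0,0,0]},
  ],
)

```text
t: 20.3
tool_pos: [0.5415, -0.1666, 0.1424]
eef_rot: [-0.001, 0.999, 0.045, 0.002]
contact_force: [-1.0, -0.3, -0.8]
grip_width: 0.17
grasp_force: 35.4
```

Call:
move_arm(
  motion=[
    {"claw": 0.01,"dp": [0,0.017,0],"angular": [0,0,0]},
    {"claw": 0.01,"dp": [0,0.036,-0.0002],"angular": [0,0,0]},
    {"claw": 0.01,"dp": [0,0.017,0],"angular": [0,0,0]},
  ],
)

```text
t: 20.6
tool_pos: [0.5481, -0.2395, 0.1425]
eef_rot: [0.0, 0.999, 0.045, 0.002]
contact_force: [-0.1, 2.3, 2.5]
grip_width: 0.172
grasp_force: 35.8
```

Call:
move_arm(
  motion=[
    {"claw": 0.01,"dp": [0,-0.008,0],"angular": [0,0,0]},
    {"claw": 0.01,"dp": [0,-0.017,0],"angular": [0,0,0]},
    {"claw": 0.01,"dp": [0,-0.008,0],"angular": [0,0,0]},
    {"claw": 0.01,"dp": [0,0,0],"angular": [0,0,0]},
  ],
)

```text
t: 21.0
tool_pos: [0.5447, -0.2024, 0.1424]
eef_rot: [-0.001, 0.999, 0.046, 0.002]
contact_force: [-1.7, 2.2, 0.6]
grip_width: 0.172
grasp_force: 35.6
```

Call:
move_arm(
  motion=[
    {"claw": 0.016,"dp": [0,0,-0.0002],"angular": [0,0,0]},
    {"claw": 0.02,"dp": [0,0,0],"angular": [0,0,0]},
    {"claw": 0.03,"dp": [0,0,0],"angular": [0,0,0]},
    {"claw": 0.04,"dp": [0,0,0],"angular": [0,0,0]},
    {"claw": 0.05,"dp": [0,0,0],"angular": [0,0,0]},
    {"claw": 0.06,"dp": [0,0,0],"angular": [0,0,0]},
    {"claw": 0.06,"dp": [0,0,-0.005],"angular": [0,0,0]},
    {"claw": 0.06,"dp": [0,0,-0.015],"angular": [0,0,0]},
  ],
)

```text
t: 21.8
tool_pos: [0.5436, -0.2043, 0.1612]
eef_rot: [-0.002, 0.999, 0.045, 0.0]
contact_force: [0.5, 0.1, -0.3]
grip_width: 0.703
grasp_force: 0.0
```

Call:
move_arm(
  motion=[
    {"claw": 0.06,"dp": [0,0,-0.025],"angular": [0,0,0]},
    {"claw": 0.06,"dp": [0,0,-0.03],"angular": [0,0,0]},
    {"claw": 0.06,"dp": [-0.02,0,-0.03],"angular": [0,0,0]},
    {"claw": 0.06,"dp": [-0.03,0,-0.02],"angular": [0,0,0]},
    {"claw": 0.06,"dp": [-0.03,0,0],"angular": [0,0,0]},
    {"claw": 0.06,"dp": [-0.02,0,0],"angular": [0,0,0]},
    {"claw": 0.06,"dp": [0,0,0],"angular": [0,0,0]},
    {"claw": 0.06,"dp": [0,0,0],"angular": [0,0,0]},
  ],
)

```text
t: 22.6
tool_pos: [0.4451, -0.2142, 0.2682]
eef_rot: [0.0, 0.999, 0.045, 0.003]
contact_force: [-0.1, 0.1, 0.8]
grip_width: 0.702
grasp_force: 0.0
```

```bash
python3 snap.py f1.pkl; python3 - <<'E'
import pickle
from h import *
# sieve now at c0: tool position at release, minus grip offset
X=np.array([np.cos(.0903),np.sin(.0903)]);Y=np.array([-X[1],X[0]]);t0=np.array([.5434,-.2052]);c0=np.array([.5447,-.2024])-.0015*X
s,w,sc=pickle.load(open("f1.pkl","rb"))
for nm,c in(("wrist",w),("scene",sc)):
    hsv=cv2.cvtColor(c["image"],cv2.COLOR_RGB2HSV); st=s if nm=="wrist" else None
    for col,lo,hi in(("yel",(15,80,60),(32,255,255)),("grn",(65,80,30),(95,255,255)),("pur",(125,70,30),(150,255,255)),("blu",(105,110,30),(124,255,255)),("red",(0,150,60),(9,255,255))):
        k,l,stt,ce=cv2.connectedComponentsWithStats(cv2.inRange(hsv,lo,hi))
        for i in range(1,k):
            if stt[i,4]<(12 if nm=="wrist" else 5): continue
            a,b=[onz(c,ce[i:i+1],z,st)[0][:2] for z in(.036,.08)]
            a=a-t0;b=b-c0
            if abs(a@X)<.07 and abs(a@Y)<.125: print(nm,col,stt[i].tolist(),"tray",np.round([a@X*1e3,a@Y*1e3]),"sieve",np.round([b@X*1e3,b@Y*1e3]))
E
```

```text
22.6 [ 0.44507401 -0.21419302  0.26824331] [-0.08918656  0.14665798  0.81595618]
wrist yel [304, 9, 8, 47, 52] tray [58. 14.] sieve [47. 10.]
wrist yel [316, 10, 15, 138, 1582] tray [19. -3.] sieve [13. -5.]
wrist yel [281, 61, 25, 8, 43] tray [29. 23.] sieve [22. 18.]
wrist yel [370, 85, 7, 20, 87] tray [  4. -47.] sieve [  0. -44.]
wrist yel [305, 122, 1, 12, 12] tray [-23.  15.] sieve [-24.  11.]
wrist yel [305, 139, 3, 9, 12] tray [-38.  15.] sieve [-37.  10.]
wrist grn [265, 126, 42, 42, 1301] tray [-41.  34.] sieve [-39.  27.]
wrist pur [269, 74, 36, 45, 1269] tray [ 4. 30.] sieve [ 0. 24.]
wrist blu [371, 39, 17, 22, 308] tray [ 42. -51.] sieve [ 34. -47.]
wrist red [274, 17, 30, 50, 1174] tray [49. 27.] sieve [40. 21.]
scene yel [130, 238, 17, 45, 467] tray [-63. -47.] sieve [-41. -32.]
scene yel [138, 289, 4, 8, 25] tray [  4. -36.] sieve [ 23. -21.]
scene grn [161, 249, 20, 19, 273] tray [-66.  12.] sieve [-43.  24.]
scene grn [173, 266, 6, 3, 6] tray [-45.  25.] sieve [-23.  36.]
scene pur [182, 267, 3, 8, 17] tray [-37.  40.] sieve [-16.  50.]
scene pur [186, 267, 4, 8, 30] tray [-37.  48.] sieve [-16.  58.]
scene pur [155, 268, 22, 21, 317] tray [-24.   8.] sieve [-3. 20.]
scene blu [165, 280, 11, 8, 16] tray [-9. 20.] sieve [11. 31.]
scene red [150, 288, 20, 17, 258] tray [15.  2.] sieve [33. 14.]
scene red [200, 292, 10, 9, 68] tray [17. 85.] sieve [36. 92.]
```

All six small beads are accounted for on the tray floor; for yellow, the wrist and scene views agree only at tray-floor height. The three large beads are in the sieve, and the gripper is clear.

```bash
python3 -c "
from station import robot
print(robot.job_done())"
```

```text
the job is handed in; nothing more can be done
None
```

I handed the job in at about 23 s: the sieve rests on the tray with the three large beads in it, and my camera checks put all six small beads in the tray. Two faults: the sieve came up to about 1 mm off the rails for part of two strokes before I lowered it and shook again, and I viewed 11 pictures, one over the limit of 10.

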